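# Load the warming plate and check its temperature

### The arm

A 6-joint arm with a two-finger parallel gripper is mounted at the origin on the work surface. World frame = base frame: x ahead of the robot, y to its left, z up, the work surface at z = 0. Lengths are in m, angles in rad, forces in N, time in s.
With the tool pointing down it reaches from about 0.3 to 0.75 m from the base axis. Payload 8.5 kg.
Tool frame: the origin (TCP) lies on the centre line of the jaws, within the pads' length; the fingertips stand 17 mm ahead of it and the grasp point (between the pads) lies 2 mm behind it; z points along the fingers, y is the direction in which the jaws open and shut (so a half turn about z gives the same grasp; the last joint's range is limited). The gripper opens to 88 mm and grips with 3 to 60 N. Pads are 18 mm wide; open, the fingers measure 123 mm over their backs; the gripper's body (75 mm by 187 mm) begins 45 mm behind the grasp point.
Start: joints at [1.002, 0.381, 1.297, -0, 1.464, -0.215], TCP at [0.191, 0.516, 0.256] pointing down, gripper open.
Joint ranges: [-3.11, 3.11], [-0.89, 2.33], [0.22, 2.48], [-1.42, 4.56], [0.17, 2.85], [-2.88, 2.88]. Speed limits (rad/s): [2.39, 2.39, 3.14, 3.14, 3.14, 3.14].

### API

Orientations are given as a rotation vector (axis times angle).
In Python, from rig import arm gives the robot as it stands.
- The arm moves only by the tool step_arm, never from a script. Its argument "targets" is a list of rows, each an object with "xyz": the shift along the tool's x, y, z in mm, a list of three; "yaw": the turn about the tool's z in rad; "gripper": the closure, from 0 (fully open) to 1 (shut). A call has 1 to 10 rows; each row shifts and turns the pose as measured when the row begins, along the tool's axes as they then stand; what a row does not reach is not made up. A row lasts 1/12 s, in which the tool goes at most 41.7 mm and 7.16 degrees, less where a joint would pass 70% of its speed; a pose out of reach is approached as far as the arm can. A call is refused whole if a number of a shift passes 41.7 or a number of a turn 0.125, either way. A call with a gripper value outside its range is refused whole. The fingers move at their own pace and stop on an object; "newtons" is the grip in N (left out, the last holds). Time passes only in rows, so rows that do not move let the fingers close. It gives the time, the measured TCP pose, the force and the opening at its end, in the units of the state.
- arm.get_state(): the state, without advancing time (a new reading comes with each control period).
- arm.get_image(name): name is "side" or "top"; returns a dict with "pixels" (480x640x3 uint8, blue, green, red), "range_z" (480x640 float32, m along the optical axis (not along the pixel's ray), 0 where there is no reading), "mtx" (3x3 intrinsics, pixels), "R" (3x3) and "t" (3): a world point X has camera coordinates R X + t. Camera axes: x right, y down, z forward; pixel columns grow to the right and rows downward; lengths in m; the calibration is good to about 2 mm. A picture is of the moment at which its call begins.
- arm.job_done(): hands the job in, once; it reports no verdict.
The state is a dict: "time": time; "joints": joint angles; "qvel": joint speeds; "joint_torque": joint torques, N m; "tcp_pos": TCP position; "tool_rot": TCP orientation; "force": force on the tool from outside, world axes, zero at the start; "ft_torque": the same for the moment, N m; "gripper_width": finger opening in m.
Only numpy, scipy, OpenCV 4.12 (cv2) and the standard library are available. Lean on these libraries where they do the work, as an engineer would, in place of code of your own. Each camera call takes 0.05 s, during which the arm holds its last target.

### The job

The warming plate has been left on: first flip its power toggle off (towards the red dot) and, with it off, stand every amber jar upright and flat on the plate, inside its rim, without covering any of the black spot. Then flip the toggle on again until it snaps over to the green dot, take the thermometer and hold it still for two seconds with its lens 4 to 10 cm from the black spot and aimed at the spot's centre, and lay it back on its rest as it was. Leave the power on, all jars standing on the plate, and the tip box, beaker and pipette where they are.

Things in the scene. Friction and masses are not known exactly. Their poses are not given: they have to be found in the camera images.
- toggle (a joint): The power toggle, in rad: about +0.42 = fully on (leaning to the green dot, the box's own +x), about -0.42 = fully off (leaning to the red dot, -x), 0 = upright. A spring drives it away from upright to whichever side it leans, so it must be pushed past upright and then snaps over by itself; about 3 N at the ball moves it.
- toggle_pivot (a point): Pivot of the toggle, 3 mm above the centre of the top of a grey fixed switch box (110 x 80 mm, 55 mm tall). Axes: x from the red dot to the green dot (the swing direction), z up. The dots are 42 mm either side of the pivot.
- toggle_tip (a point): Centre of the black ball (18 mm diameter) at the end of the steel toggle lever (11 mm thick), 45 mm from the pivot.
- plate_top (a point): Centre of the flat upper face of the fixed warming plate: a bare metal slab on a white base, 200 mm (its x) by 280 mm (its y), the face 45 mm above the bench, with a steel rim 6 mm wide standing 6 mm above the face all round (188 x 268 mm inside). z up.
- spot (a point): Centre of the black measuring spot, 40 mm across, painted flat on the plate's upper face 100 mm from its centre towards the plate's -y end.
- rest_top (a point): Centre of the upper face of the thermometer rest, a fixed off-white block with a dark rubber pad, 110 mm (its x) by 70 mm, 70 mm tall, z up. The thermometer's handle lies along x on it, its barrel hanging down clear of the +x end.
- thermo_grip (a point): Grip point of the loose thermometer (200 g), near its centre of mass, half-way up its navy handle: a bar 130 mm long (its x, from 85 mm behind to 45 mm ahead of this point), 28 mm wide (y), 40 mm tall (z). At its +x end a white barrel, 36 mm diameter, points down (-z). It starts handle down on the rest, this point about 20 mm from the rest's centre towards the rest's +x.
- thermo_nose (a point): Centre of the black lens at the lower end of the thermometer's barrel, 60 mm ahead (+x) of the grip point and 50 mm below it. The thermometer measures along its own -z (out of the lens).
- jar1_mid (a point): Centre of a loose squat sealed amber jar with white lid and label, 52 mm diameter, 40 mm tall (20 mm below this point to its foot), 130 g; z along its axis. Between three and five jars are present; an absent one reads None.
- jar2_mid (a point): Centre of a loose squat sealed amber jar with white lid and label, 52 mm diameter, 40 mm tall (20 mm below this point to its foot), 130 g; z along its axis. Between three and five jars are present; an absent one reads None.
- jar3_mid (a point): Centre of a loose squat sealed amber jar with white lid and label, 52 mm diameter, 40 mm tall (20 mm below this point to its foot), 130 g; z along its axis. Between three and five jars are present; an absent one reads None.
- jar4_mid (a point): Centre of a loose squat sealed amber jar with white lid and label, 52 mm diameter, 40 mm tall (20 mm below this point to its foot), 130 g; z along its axis. Between three and five jars are present; an absent one reads None.
- jar5_mid (a point): Centre of a loose squat sealed amber jar with white lid and label, 52 mm diameter, 40 mm tall (20 mm below this point to its foot), 130 g; z along its axis. Between three and five jars are present; an absent one reads None.
- tip_box: Bystander: loose blue box with white lid, 65 x 110 mm, 50 mm tall; origin under its centre. Leave alone.
- beaker: Bystander: loose glass beaker, 70 mm diameter, 85 mm tall; origin under its centre. Leave alone.
- pipette: Bystander: navy and white pipette lying on the bench, about 270 mm long, 26 mm tall; origin under it, near mid-length. Leave alone.
Mind the look-alikes: they are no part of the job. Leave any pink or purple look-alike of the part that bears jar2_mid alone.

How it is judged:
By the outcome, as a careful person would: the job done as asked, in the order asked, and still so for the second after the job is handed in, with the robot touching nothing.
Of jar1, jar2, jar3, jar4, jar5 only 3 to 5 are there at a start; the rules pass over those that are not, and their reading is None.
At some moment in a run one of jar1, jar2, jar3, jar4, jar5 may be knocked a few centimetres aside while the robot is not near it.
It also fails if it takes over 210 s, if anything falls off the work surface, if the arm or the gripper's body presses on something with over 40 N, if the wrist force passes 120 N, or if a joint passes its speed limit or range.

## Working session

There is one attempt and no reset: what is moved stays moved. The work goes in short steps, Python scripts to look and compute and a tool call to move; the robot and the scene stay as the last step left them, time stands still between calls to the robot, and variables do not carry over. Pictures are saved under pics/ and viewed, and the job is handed in when it is done.

Besides the shell and the picture viewer there is one more tool, called as name(argument=value, ...) on one line, values as JSON. step_arm: Moves the arm, as the interface text tells. Its arguments: {"type":"object","properties":{"targets":{"type":"array"},"newtons":{"type":"number"}},"required":["targets"]}

```bash
ls; mkdir -p pics; python3 - <<'E'
from rig import arm
import cv2, numpy as np
print(arm.get_state())
for n in ("side","top"):
    d=arm.get_image(n); cv2.imwrite(f"pics/{n}0.png",d["pixels"]); print(n,d["mtx"],d["R"],d["t"])
    np.savez(f"pics/{n}0.npz",**d)
E
```

```text
pics
{'time': 0.0, 'joints': array([ 1.00172913e+00,  3.81194110e-01,  1.29822986e+00, -1.64751481e-05,
        1.46361251e+00, -2.15270679e-01]), 'qvel': array([-7.62393815e-04,  5.74080870e-04, -4.23909542e-04, -2.43637334e-04,
        3.74485702e-04, -1.02726187e-05]), 'joint_torque': array([ 1.33756512e-04, -4.37927914e+01, -2.24549997e+01,  7.13690347e-02,
        3.52749985e-02, -1.39156959e-04]), 'tcp_pos': array([0.19040609, 0.51572209, 0.25514919]), 'tool_rot': array([-5.52751012e-01, -3.09203727e+00,  2.10525233e-03]), 'force': array([-0.64873354, -0.59478225,  0.1613433 ]), 'ft_torque': array([ 0.00590024,  0.02482338, -0.00638084]), 'gripper_width': 0.08860365216017829}
side [[611.85780876   0.         313.7080064 ]
 [  0.         611.85780876 230.23903495]
 [  0.           0.           1.        ]] [[ 0.97415418 -0.22521493 -0.01737453]
 [-0.17356481 -0.6970759  -0.69567266]
 [ 0.1445645   0.68070803 -0.71814878]] [-0.50438422  0.20944087  1.61631277]
top [[520.36963435   0.         319.00221523]
 [  0.         520.36963435 228.55835631]
 [  0.           0.           1.        ]] [[-0.01349766 -0.99978207  0.01592555]
 [-0.98336407  0.0103873  -0.1813483 ]
 [ 0.18114336 -0.01810839 -0.98328997]] [0.04456543 0.55991187 1.10464672]
```

View pics/top0.png

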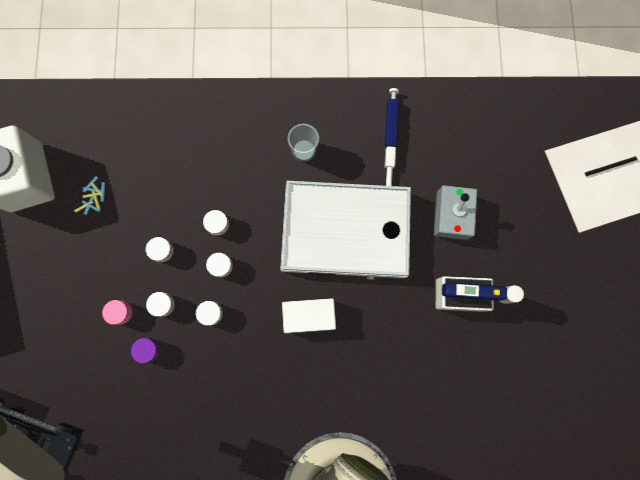

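View pics/side0.png

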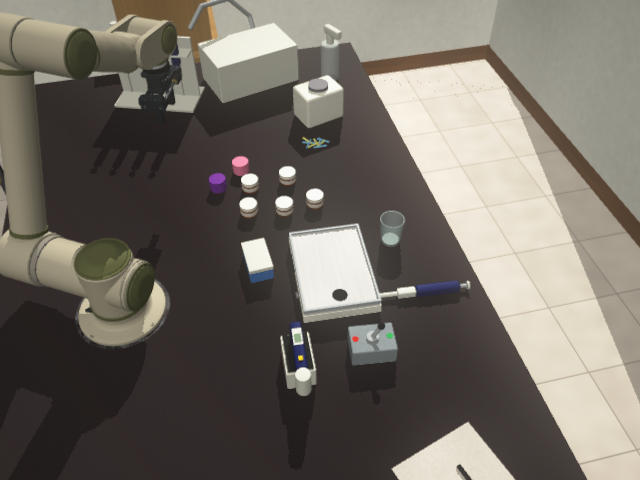

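The top view shows five white-lidded jars at (215,222), (158,249), (219,265), (159,304) and (208,313). There are two look-alikes: pink at (116,312) and purple at (143,351). The plate is at about (347,228), with the spot at (391,230). The switch box is at (457,212), leaning to green, and the thermometer is at (480,292). Next I'll check a close crop and measure.

```bash
cat > h.py <<'E'
import cv2, numpy as np
from rig import arm
def pt(d,u,v,z=None,r=2):
    K,R,t=d["mtx"],d["R"],d["t"]
    ray=np.linalg.inv(K)@[u,v,1]
    if z is None:
        w=d["range_z"][int(v)-r:int(v)+r+1,int(u)-r:int(u)+r+1]; s=np.median(w[w>0])
    else:
        o=R.T@(-t); rr=R.T@ray; s=(z-o[2])/rr[2]
    return R.T@(ray*s-t)
def cloud(d):
    K,R,t=d["mtx"],d["R"],d["t"]
    v,u=np.mgrid[:480,:640]; Z=d["range_z"]
    P=np.stack([(u-K[0,2])/K[0,0]*Z,(v-K[1,2])/K[1,1]*Z,Z],-1)
    W=(P-t)@R; W[Z<=0]=np.nan
    return W
def proj(d,X):
    c=d["R"]@np.asarray(X)+d["t"]; p=d["mtx"]@c; return p[:2]/p[2]
E
python3 - <<'E'
from h import *
d=dict(np.load("pics/top0.npz")); s=dict(np.load("pics/side0.npz"))
W=cloud(d); hsv=cv2.cvtColor(d["pixels"],cv2.COLOR_BGR2HSV)
names=dict(j=[(215,222),(158,249),(219,265),(159,304),(208,313)],dec=[(116,312),(143,351)])
for k,l in names.items():
    for u,v in l:
        m=np.zeros((480,640),bool); m[v-18:v+19,u-18:u+19]=1
        z=W[...,2]; mm=m&(z>0.034)&(z<0.05)
        P=W[mm]; c=cv2.minEnclosingCircle(P[:,:2].astype(np.float32)); print(k,u,v,np.round(P.mean(0),3),np.round(c,3),np.nanmedian(P[:,2]).round(4))
def comp(mask,zr=None):
    return W[mask&~np.isnan(W[...,2])]
sub=lambda a,b,c_,e:(np.mgrid[:480,:640][1]>a)&(np.mgrid[:480,:640][1]<b)&(np.mgrid[:480,:640][0]>c_)&(np.mgrid[:480,:640][0]<e)
z=W[...,2]
# plate
m=sub(270,425,170,290)&(z>0.03); r=cv2.minAreaRect(W[m][:,:2].astype(np.float32)); print("plate",r, np.median(z[m]))
m=sub(430,482,180,245)&(z>0.045)&(z<.062); print("box",cv2.minAreaRect(W[m][:,:2].astype(np.float32)),np.median(z[m]))
m=sub(425,500,270,318)&(z>0.055)&(z<.078); print("rest",cv2.minAreaRect(W[m][:,:2].astype(np.float32)),np.median(z[m]))
m=sub(435,530,270,318)&(z>0.09)&(z<.13); print("thermo",cv2.minAreaRect(W[m][:,:2].astype(np.float32)),np.median(z[m]))
m=sub(435,530,270,318)&(z>0.09)&(z<.13)&(hsv[...,0]>105)&(hsv[...,0]<130)&(hsv[...,1]>120);P=W[m];print("handle",cv2.minAreaRect(P[:,:2].astype(np.float32)),P[:,2].max())
m=sub(380,402,218,242)&(d["pixels"].max(-1)<80); P=W[m]; print("spot",P.mean(0),np.ptp(P,axis=0))
m=sub(275,340,290,340)&(z>.035); print("tipbox",cv2.minAreaRect(W[m][:,:2].astype(np.float32)))
m=sub(280,325,118,168)&(z>.07); print("beaker",cv2.minAreaRect(W[m][:,:2].astype(np.float32)))
for n,u,v in [("green",460,192),("red",458,229)]: print(n,pt(d,u,v,.055))
print("ball",pt(d,465,198),pt(d,465,198,.1))
m=sub(455,475,190,208)&(z>.075); print(W[m].mean(0),W[m][:,2].max())
a=cv2.resize(d["pixels"][200:370,90:260],(600,600),interpolation=cv2.INTER_CUBIC)
b=cv2.resize(s["pixels"][150:225,200:330],(780,450),interpolation=cv2.INTER_CUBIC)
cv2.imwrite("pics/a.png",b)
e=cv2.resize(d["pixels"][175:320,420:540],(496,600),interpolation=cv2.INTER_CUBIC); cv2.imwrite("pics/b.png",e)
E
```

```text
Traceback (most recent call last):
ValueError: setting an array element with a sequence. The requested array has an inhomogeneous shape after 1 dimensions. The detected shape was (2,) + inhomogeneous part.
```

```bash
cat > m.py <<'E'
from h import *
np.set_printoptions(precision=4,suppress=True)
d=dict(np.load("pics/top0.npz")); s=dict(np.load("pics/side0.npz"))
W=cloud(d); hsv=cv2.cvtColor(d["pixels"],cv2.COLOR_BGR2HSV)
names=dict(j=[(215,222),(158,249),(219,265),(159,304),(208,313)],dec=[(116,312),(143,351)])
z=W[...,2]
for k,l in names.items():
    for u,v in l:
        m=np.zeros((480,640),bool); m[v-18:v+19,u-18:u+19]=1
        mm=m&(z>0.034)&(z<0.05)
        P=W[mm]; c=cv2.minEnclosingCircle(P[:,:2].astype(np.float32)); print(k,u,v,P.mean(0),c,np.median(P[:,2]))
V,U=np.mgrid[:480,:640]
sub=lambda a,b,c_,e:(U>a)&(U<b)&(V>c_)&(V<e)
R=lambda m:cv2.minAreaRect(W[m][:,:2].astype(np.float32))
m=sub(270,425,170,290)&(z>0.03); print("plate",R(m), np.median(z[m]))
m=sub(430,482,180,245)&(z>0.045)&(z<.062); print("box",R(m),np.median(z[m]))
m=sub(425,500,270,318)&(z>0.055)&(z<.078); print("rest",R(m),np.median(z[m]))
m=sub(435,530,270,318)&(z>0.09)&(z<.13); print("thermo",R(m),np.median(z[m]))
m=m&(hsv[...,0]>105)&(hsv[...,0]<130)&(hsv[...,1]>120);P=W[m];print("handle",R(m),P[:,2].max())
m=sub(380,402,218,242)&(d["pixels"].max(-1)<80); P=W[m]; print("spot",P.mean(0),np.ptp(P,axis=0))
m=sub(275,340,290,340)&(z>.035); print("tipbox",R(m))
m=sub(280,325,118,168)&(z>.07); print("beaker",R(m))
for n,u,v in [("green",460,192),("red",458,229)]: print(n,pt(d,u,v,.055))
m=sub(455,475,190,208)&(z>.075); print("ball",W[m].mean(0),W[m][:,2].max())
b=cv2.resize(s["pixels"][150:225,200:330],(780,450),interpolation=cv2.INTER_CUBIC)
cv2.imwrite("pics/a.png",b)
e=cv2.resize(d["pixels"][175:320,420:540],(496,600),interpolation=cv2.INTER_CUBIC); cv2.imwrite("pics/b.png",e)
E
python3 m.py
```

```text
j 215 222 [0.5813 0.2697 0.0404] ((0.5821620225906372, 0.27049416303634644), 0.02693849615752697) 0.040588006789572764
j 158 249 [0.5214 0.3946 0.0405] ((0.5213891863822937, 0.3947828710079193), 0.02672753296792507) 0.04050063513779856
j 219 265 [0.485  0.2602 0.0405] ((0.48546063899993896, 0.26082006096839905), 0.02666371688246727) 0.04061436016601884
j 159 304 [0.4002 0.3877 0.0405] ((0.40026044845581055, 0.3879927396774292), 0.026956690475344658) 0.04062027886998967
j 208 313 [0.3795 0.2805 0.0408] ((0.3792727291584015, 0.28080135583877563), 0.026756778359413147) 0.040883970601726737
dec 116 312 [0.3841 0.481  0.0407] ((0.3836376368999481, 0.48121681809425354), 0.0268821120262146) 0.040712696693357836
dec 143 351 [0.3025 0.4154 0.0405] ((0.30241629481315613, 0.41633209586143494), 0.026755288243293762) 0.04052340524536903
plate ((0.5610488653182983, -0.02336736023426056), (0.2828226685523987, 0.20873971283435822), 86.28174591064453) 0.04523193260982372
box ((0.5990015268325806, -0.275118887424469), (0.08177322894334793, 0.11156214028596878), 83.15045166015625) 0.05474804800468637
rest ((0.4136106073856354, -0.2828400135040283), (0.1224164217710495, 0.0703229233622551), 86.62617492675781) 0.06884985425439225
thermo ((0.41263386607170105, -0.3023938238620758), (0.16265791654586792, 0.03506692498922348), 86.53965759277344) 0.109515027092746
handle ((0.41587239503860474, -0.28472012281417847), (0.12721914052963257, 0.02813916653394699), 85.1875) 0.11628876222885873
spot [nan nan nan] [nan nan nan]
tipbox ((0.371290385723114, 0.06190508231520653), (0.06716062873601913, 0.11198670417070389), 3.2425897121429443)
beaker ((0.7592161297798157, 0.07000824064016342), (0.06774551421403885, 0.06816428154706955), 12.670685768127441)
green [ 0.64   -0.2807  0.055 ]
red [ 0.5554 -0.2709  0.055 ]
ball [ 0.6134 -0.2754  0.0976] 0.11084433391400471
```

View pics/a.png

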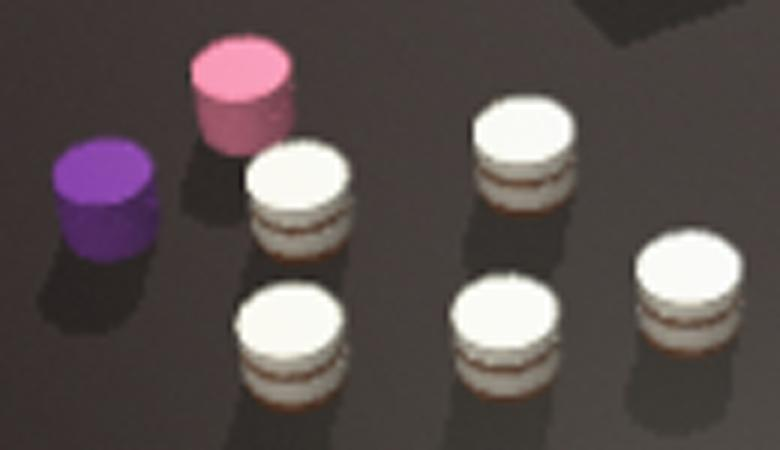

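View pics/b.png

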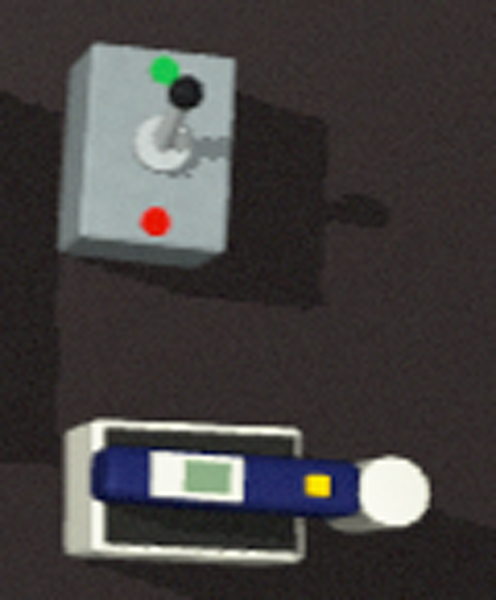

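The crop shows five amber jars with white lids and labels, all standing, and the pink and purple ones are clearly different. The lever leans to green, and the thermometer lies on its rest with its barrel at the right end. Now I'll refine the plate, spot and thermometer poses.

```bash
cat > m2.py <<'E'
from m import *
for nm,D,box in [("top",d,(378,404,216,244)),("side",s,(325,355,284,304))]:
    a,b,c,e=box; m=sub(a,b,c,e)&(D["pixels"].max(-1)<90)
    cx,cy=U[m].mean(),V[m].mean(); print(nm,"spot",cx,cy,m.sum(),pt(D,cx,cy,.045))
    # extent
    cs=np.array([pt(D,u,v,.045) for u,v in zip(U[m],V[m])]); print(np.ptp(cs,axis=0))
# plate rim at z .048-.056
m=sub(265,430,170,290)&(z>0.0485)&(z<.056); print("rim",R(m),m.sum())
Ws=cloud(s); zs=Ws[...,2]
m=sub(280,390,215,330)&(zs>0.0485)&(zs<.056); print("rim side",cv2.minAreaRect(Ws[m][:,:2].astype(np.float32)),m.sum())
hs=cv2.cvtColor(s["pixels"],cv2.COLOR_BGR2HSV)
m=sub(435,530,270,318)&(hsv[...,2]>170)&(hsv[...,1]<60)&(U>500)&(z>.08); print("barreltop",cv2.minEnclosingCircle(W[m][:,:2].astype(np.float32)),np.median(z[m]))
# camera px for dots
for nm,D,rg,roi in [("top",d,0,(430,482,180,245)),("side",s,0,(340,405,315,370))]:
    H=cv2.cvtColor(D["pixels"],cv2.COLOR_BGR2HSV)
    for c,lo,hi in [("green",45,75),("red",-1,6)]:
        m=sub(*roi)&(H[...,0]>lo)&(H[...,0]<hi)&(H[...,1]>140)&(H[...,2]>90)
        print(nm,c,m.sum(),pt(D,U[m].mean(),V[m].mean(),.055))
    m=sub(*roi)&(D["pixels"].max(-1)<60)
for c in ((-.085,-.014),(.045,.014)):pass
m=sub(435,505,275,310)&(hsv[...,0]>105)&(hsv[...,0]<130)&(hsv[...,1]>120)&(z>.1);P=W[m];print("handle strict",R(m),np.median(P[:,2]))
e=cv2.resize(s["pixels"][310:400,270:410],(780,501),interpolation=cv2.INTER_CUBIC); cv2.imwrite("pics/c.png",e)
E
python3 m2.py|tail -12
```

```text
top spot 390.8198198198198 229.75675675675674 222 [ 0.5571 -0.1228  0.045 ]
[0.0364 0.036  0.    ]
side spot 339.495652173913 294.37391304347824 115 [ 0.5589 -0.1215  0.045 ]
[0.0351 0.0335 0.    ]
rim ((0.5636910200119019, -0.02412647008895874), (0.28018179535865784, 0.2007075697183609), 86.3908462524414) 1555
rim side ((0.6051723957061768, -0.0698230117559433), (0.369228720664978, 0.2913779616355896), 85.74711608886719) 1851
barreltop ((0.41001710295677185, -0.36451268196105957), 0.01822201907634735) 0.10985366881848613
top green 34 [ 0.6407 -0.2799  0.055 ]
top red 37 [ 0.5574 -0.2691  0.055 ]
side green 20 [ 0.643  -0.2786  0.055 ]
side red 22 [ 0.5586 -0.2682  0.055 ]
handle strict ((0.4160904288291931, -0.2828528583049774), (0.123458631336689, 0.028016911819577217), 85.20240020751953) 0.10894519353097107
```

View pics/c.png

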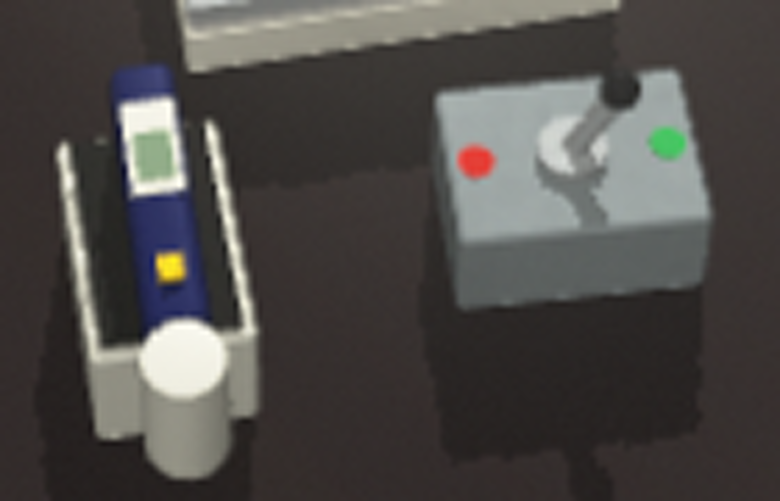

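```bash
cat > go.py <<'E'
import sys
from h import *
from scipy.spatial.transform import Rotation as Ro
def go(x,y,z,ang=-3.7):
    s=arm.get_state(); M=Ro.from_rotvec(s["tool_rot"]).as_matrix()
    dlt=M.T@(np.array([x,y,z])-s["tcp_pos"])*1000
    a=np.degrees(np.arctan2(M[1,1],M[0,1]))
    print("t %.2f pos %s yang %.1f tilt %.2f w %.4f F %s"%(s["time"],np.round(s["tcp_pos"],4),a,np.degrees(np.arccos(-M[2,2])),s["gripper_width"],np.round(s["force"],1)))
    dy=-(np.radians(ang)-np.radians(a)); print("tool delta mm",np.round(dlt,1),"rows@40",np.round(np.abs(dlt).max()/40,1),"yaw",round(dy,3))
if __name__=="__main__": go(*map(float,sys.argv[1:]))
E
python3 go.py .659 -.282 .2
```

```text
t 0.10 pos [0.1904 0.5158 0.2552] yang 69.7 tilt 0.07 w 0.0882 F [-0.5 -0.3  0.5]
tool delta mm [-715.9 -586.    55.7] rows@40 17.9 yaw 1.282
```

step_arm(targets=[{"xyz":[0,0,0],"yaw":0.12,"gripper":1},{"xyz":[0,0,0],"yaw":0.12,"gripper":1},{"xyz":[0,0,0],"yaw":0.12,"gripper":1},{"xyz":[0,0,0],"yaw":0.12,"gripper":1},{"xyz":[0,0,0],"yaw":0.12,"gripper":1},{"xyz":[0,0,0],"yaw":0.12,"gripper":1},{"xyz":[0,0,0],"yaw":0.12,"gripper":1},{"xyz":[0,0,0],"yaw":0.12,"gripper":1},{"xyz":[0,0,0],"yaw":0.12,"gripper":1},{"xyz":[0,0,0],"yaw":0.12,"gripper":1}])

```text
time: 0.93
tcp_pos: [0.1896, 0.5144, 0.2514]
tool_rot: [2.251, 2.188, -0.016]
force: [0.6, 0.2, 0.5]
gripper_width: 0.0234
```

```bash
python3 go.py .659 -.282 .2
```

```text
t 0.93 pos [0.1896 0.5144 0.2514] yang -1.6 tilt 0.60 w 0.0234 F [0.6 0.2 0.5]
tool delta mm [-782.2  492.2   55.8] rows@40 19.6 yaw 0.036
```

step_arm(targets=[{"xyz":[-34,21,0],"yaw":0.036,"gripper":1},{"xyz":[-34,21,0],"yaw":0,"gripper":1},{"xyz":[-34,21,0],"yaw":0,"gripper":1},{"xyz":[-34,21,0],"yaw":0,"gripper":1},{"xyz":[-34,21,0],"yaw":0,"gripper":1},{"xyz":[-34,21,0],"yaw":0,"gripper":1},{"xyz":[-34,21,0],"yaw":0,"gripper":1},{"xyz":[-34,21,0],"yaw":0,"gripper":1},{"xyz":[-34,21,0],"yaw":0,"gripper":1},{"xyz":[-34,21,0],"yaw":0,"gripper":1}])

```text
time: 1.77
tcp_pos: [0.3778, 0.1509, 0.25]
tool_rot: [2.288, 2.151, -0.023]
force: [0.7, 1.2, 0.5]
gripper_width: 0.0004
```

```bash
python3 go.py .659 -.282 .2
```

```text
t 1.77 pos [0.3778 0.1509 0.25  ] yang -3.5 tilt 0.84 w 0.0004 F [0.7 1.2 0.5]
tool delta mm [-414.1  307.9   51.9] rows@40 10.4 yaw 0.003
```

step_arm(targets=[{"xyz":[-32,24,4],"yaw":0,"gripper":1},{"xyz":[-32,24,4],"yaw":0,"gripper":1},{"xyz":[-32,24,4],"yaw":0,"gripper":1},{"xyz":[-32,24,4],"yaw":0,"gripper":1},{"xyz":[-32,24,4],"yaw":0,"gripper":1},{"xyz":[-32,24,4],"yaw":0,"gripper":1},{"xyz":[-32,24,4],"yaw":0,"gripper":1},{"xyz":[-32,24,4],"yaw":0,"gripper":1},{"xyz":[-32,24,4],"yaw":0,"gripper":1},{"xyz":[-32,24,4],"yaw":0,"gripper":1}])

```text
time: 2.6
tcp_pos: [0.5989, -0.2, 0.2087]
tool_rot: [-2.292, -2.145, 0.023]
force: [0.8, 1.3, 0.5]
gripper_width: 0.0001
```

```bash
python3 go.py .659 -.282 .2
```

```text
t 2.60 pos [ 0.5989 -0.2     0.2087] yang -3.8 tilt 0.85 w 0.0001 F [0.8 1.3 0.5]
tool delta mm [-77.7  65.4   8.7] rows@40 1.9 yaw -0.001
```

step_arm(targets=[{"xyz":[-26,22,3],"yaw":0,"gripper":1},{"xyz":[-26,22,3],"yaw":0,"gripper":1},{"xyz":[-26,22,3],"yaw":0,"gripper":1},{"xyz":[0,0,0],"yaw":0,"gripper":1},{"xyz":[0,0,0],"yaw":0,"gripper":1}])

```text
time: 3.02
tcp_pos: [0.6624, -0.2939, 0.1917]
tool_rot: [-2.294, -2.133, 0.027]
force: [-0.8, -0.3, 0.6]
gripper_width: 0.0009
```

```bash
python3 go.py .659 -.282 .096
```

```text
t 3.02 pos [ 0.6624 -0.2939  0.1917] yang -4.2 tilt 1.10 w 0.0009 F [-0.8 -0.3  0.6]
tool delta mm [12.3 -2.5 95.7] rows@40 2.4 yaw -0.008
```

step_arm(targets=[{"xyz":[6,0,25],"yaw":0,"gripper":1},{"xyz":[6,0,25],"yaw":0,"gripper":1},{"xyz":[0,0,25],"yaw":0,"gripper":1},{"xyz":[0,0,15],"yaw":0,"gripper":1},{"xyz":[0,0,0],"yaw":0,"gripper":1}])

```text
time: 3.43
tcp_pos: [0.6601, -0.279, 0.0993]
tool_rot: [-2.293, -2.135, 0.026]
force: [-1.0, -0.0, -1.0]
gripper_width: 0.0004
```

```bash
python3 go.py .619 -.277 .096
```

```text
t 3.43 pos [ 0.6601 -0.279   0.0993] yang -4.1 tilt 1.09 w 0.0004 F [-1. -0. -1.]
tool delta mm [ -0.9 -41.1   4. ] rows@40 1.0 yaw -0.007
```

step_arm(targets=[{"xyz":[0,-7,3],"yaw":0,"gripper":1},{"xyz":[0,-7,0],"yaw":0,"gripper":1},{"xyz":[0,-7,0],"yaw":0,"gripper":1},{"xyz":[0,-7,0],"yaw":0,"gripper":1},{"xyz":[0,-7,0],"yaw":0,"gripper":1},{"xyz":[0,-5,0],"yaw":0,"gripper":1},{"xyz":[0,0,0],"yaw":0,"gripper":1}])

```text
time: 4.02
tcp_pos: [0.6196, -0.273, 0.106]
tool_rot: [2.293, 2.143, -0.019]
force: [0.2, 0.1, -0.2]
gripper_width: 0.0002
```

```bash
python3 go.py .609 -.276 .096
```

```text
t 4.02 pos [ 0.6196 -0.273   0.106 ] yang -3.9 tilt 0.71 w 0.0002 F [ 0.2  0.1 -0.2]
tool delta mm [ -3.6 -10.3  10.1] rows@40 0.3 yaw -0.003
```

Force is back to zero, so it may have snapped over. I'll lift away and look.

step_arm(targets=[{"xyz":[0,10,-10],"yaw":0,"gripper":1},{"xyz":[0,0,-30],"yaw":0,"gripper":1},{"xyz":[0,0,-30],"yaw":0,"gripper":1},{"xyz":[20,0,-30],"yaw":0,"gripper":1},{"xyz":[40,0,0],"yaw":0,"gripper":1},{"xyz":[40,0,0],"yaw":0,"gripper":1},{"xyz":[40,0,0],"yaw":0,"gripper":0.15},{"xyz":[40,0,0],"yaw":0,"gripper":0.15}])

```text
time: 4.68
tcp_pos: [0.6407, -0.0953, 0.2091]
tool_rot: [-2.309, -2.129, 0.024]
force: [0.0, -0.1, -0.2]
gripper_width: 0.0118
```

```bash
cat > look.py <<'E'
import sys
from h import *
n=sys.argv[1]; 
for c in ("top","side"):
    d=arm.get_image(c); cv2.imwrite(f"pics/{c}{n}.png",d["pixels"]); np.savez(f"pics/{c}{n}.npz",**d)
    W=cloud(d); z=W[...,2]; g=d["pixels"].min(-1)
    if c=="top":
        m=((z>.034)&(z<.048)&(g>150)).astype(np.uint8); m2=((z>.078)&(z<.092)&(g>150)).astype(np.uint8)
        for lab,mm in (("bench",m),("plate",m2)):
            k,l,st,ce=cv2.connectedComponentsWithStats(mm)
            for i in range(1,k):
                if 250<st[i,4]<900:
                    P=W[l==i]; cc,r=cv2.minEnclosingCircle(P[:,:2].astype(np.float32))
                    if .023<r<.032: print(lab,np.round(ce[i]),"c",np.round(cc,4),"r %.4f"%r,"z %.4f sd %.4f"%(np.median(P[:,2]),P[:,2].std()))
E
python3 look.py 1; python3 go.py .582 .270 .18
python3 -c "
import cv2
a=cv2.imread('pics/top1.png')[175:320,420:540];cv2.imwrite('pics/t1.png',cv2.resize(a,None,fx=4,fy=4,interpolation=2))"
```

```text
bench [215. 221.] c [0.5822 0.2704] r 0.0265 z 0.0405 sd 0.0021
bench [158. 248.] c [0.5216 0.3963] r 0.0268 z 0.0407 sd 0.0021
bench [158. 304.] c [0.4001 0.3891] r 0.0262 z 0.0405 sd 0.0021
bench [114. 312.] c [0.3844 0.4832] r 0.0253 z 0.0406 sd 0.0021
t 4.78 pos [ 0.6409 -0.0911  0.2093] yang -4.3 tilt 0.82 w 0.0196 F [-0.4 -0.4  2. ]
tool delta mm [356.  -85.3  27. ] rows@40 8.9 yaw -0.01
```

View pics/t1.png

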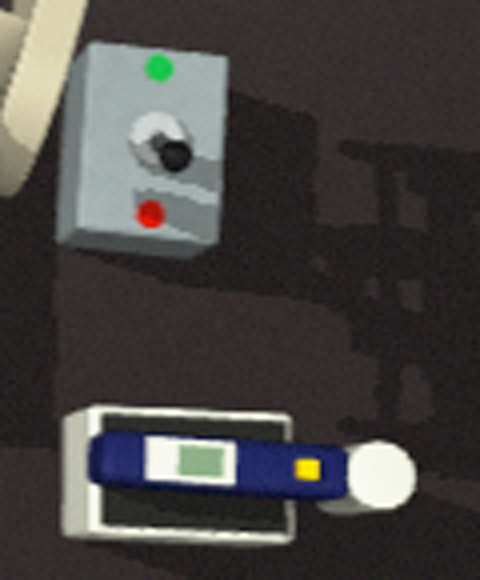

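The ball now sits on the red side of the pivot at about (464,214). I'll verify its position numerically while moving to jar 1.

```bash
python3 -c "
from h import *
d=dict(np.load('pics/top1.npz')); print(pt(d,463.7,213.7), pt(d,463.7,213.7,.102))"
```

```text
[ 0.57920217 -0.27032111  0.10607352] [ 0.58006177 -0.27156118  0.102     ]
```

step_arm(targets=[{"xyz":[36,-9,0],"yaw":-0.01,"gripper":0.15},{"xyz":[36,-9,0],"yaw":0,"gripper":0.15},{"xyz":[36,-9,0],"yaw":0,"gripper":0.15},{"xyz":[36,-9,0],"yaw":0,"gripper":0.15},{"xyz":[36,-9,0],"yaw":0,"gripper":0.15},{"xyz":[36,-9,0],"yaw":0,"gripper":0.15},{"xyz":[36,-9,0],"yaw":0,"gripper":0.15},{"xyz":[36,-9,0],"yaw":0,"gripper":0.15},{"xyz":[36,-9,0],"yaw":0,"gripper":0.15},{"xyz":[0,0,0],"yaw":0,"gripper":0.15}])

```text
time: 5.62
tcp_pos: [0.579, 0.2434, 0.2055]
tool_rot: [-2.297, -2.139, 0.032]
force: [1.0, -0.0, -0.8]
gripper_width: 0.0752
```

```bash
python3 go.py .582 .270 .03
```

```text
t 5.62 pos [0.579  0.2434 0.2055] yang -4.1 tilt 1.19 w 0.0752 F [ 1.  -0.  -0.8]
tool delta mm [ 29.1   3.9 175.1] rows@40 4.4 yaw -0.007
```

step_arm(targets=[{"xyz":[22,4,20],"yaw":-0.005,"gripper":0.15},{"xyz":[5,0,35],"yaw":0,"gripper":0.15},{"xyz":[0,0,35],"yaw":0,"gripper":0.15},{"xyz":[0,0,20],"yaw":0,"gripper":0.15},{"xyz":[0,0,0],"yaw":0,"gripper":0.15}])

```text
time: 6.03
tcp_pos: [0.5851, 0.2686, 0.093]
tool_rot: [2.289, 2.149, -0.028]
force: [-0.0, 0.2, -0.0]
gripper_width: 0.0749
```

```bash
python3 go.py .582 .270 .03
```

```text
t 6.03 pos [0.5851 0.2686 0.093 ] yang -3.6 tilt 1.02 w 0.0749 F [-0.   0.2 -0. ]
tool delta mm [ 2.1 -2.5 63. ] rows@40 1.6 yaw 0.001
```

step_arm(targets=[{"xyz":[2,-3,20],"yaw":0,"gripper":0.15},{"xyz":[0,0,25],"yaw":0,"gripper":0.15},{"xyz":[0,0,12],"yaw":0,"gripper":0.15},{"xyz":[0,0,0],"yaw":0,"gripper":0.15}])

```text
time: 6.37
tcp_pos: [0.5845, 0.2669, 0.0374]
tool_rot: [2.291, 2.145, -0.025]
force: [-0.0, 0.3, 1.1]
gripper_width: 0.0749
```

```bash
python3 go.py .582 .270 .03
```

```text
t 6.37 pos [0.5845 0.2669 0.0374] yang -3.8 tilt 0.93 w 0.0749 F [-0.   0.3  1.1]
tool delta mm [ 3.  -2.6  7.4] rows@40 0.2 yaw -0.001
```

step_arm(targets=[{"xyz":[4,-4,8],"yaw":0,"gripper":0.15},{"xyz":[0,0,0],"yaw":0,"gripper":0.15},{"xyz":[0,0,0],"yaw":0,"gripper":0.6},{"xyz":[0,0,0],"yaw":0,"gripper":0.6},{"xyz":[0,0,0],"yaw":0,"gripper":0.6},{"xyz":[0,0,0],"yaw":0,"gripper":0.6},{"xyz":[0,0,0],"yaw":0,"gripper":0.6}], newtons=15)

```text
time: 6.95
tcp_pos: [0.5836, 0.2712, 0.0354]
tool_rot: [2.288, 2.141, -0.013]
force: [0.3, 0.1, -0.6]
gripper_width: 0.0517
```

```bash
python3 go.py .582 .270 .03
```

```text
t 6.95 pos [0.5836 0.2712 0.0354] yang -3.8 tilt 0.64 w 0.0517 F [ 0.3  0.1 -0.6]
tool delta mm [-1.3 -1.5  5.4] rows@40 0.1 yaw -0.002
```

step_arm(targets=[{"xyz":[0,0,-30],"yaw":0,"gripper":0.6},{"xyz":[0,0,-35],"yaw":0,"gripper":0.6},{"xyz":[-20,3,-30],"yaw":0,"gripper":0.6},{"xyz":[-38,6,-10],"yaw":0,"gripper":0.6},{"xyz":[-38,6,0],"yaw":0,"gripper":0.6},{"xyz":[-38,6,0],"yaw":0,"gripper":0.6},{"xyz":[-38,6,0],"yaw":0,"gripper":0.6},{"xyz":[-15,3,0],"yaw":0,"gripper":0.6},{"xyz":[0,0,0],"yaw":0,"gripper":0.6}])

```text
time: 7.7
tcp_pos: [0.6015, 0.0777, 0.1491]
tool_rot: [2.28, 2.145, -0.012]
force: [0.4, -0.3, -0.9]
gripper_width: 0.0516
```

```bash
python3 go.py .6136 .0679 .082
```

```text
t 7.70 pos [0.6015 0.0777 0.1491] yang -3.5 tilt 0.77 w 0.0516 F [ 0.4 -0.3 -0.9]
tool delta mm [-8.1 12.5 67.2] rows@40 1.7 yaw 0.004
```

step_arm(targets=[{"xyz":[-9,13,10],"yaw":0,"gripper":0.6},{"xyz":[0,0,20],"yaw":0,"gripper":0.6},{"xyz":[0,0,20],"yaw":0,"gripper":0.6},{"xyz":[0,0,0],"yaw":0,"gripper":0.6}])

```text
time: 8.03
tcp_pos: [0.615, 0.0673, 0.0994]
tool_rot: [2.281, 2.141, -0.008]
force: [-0.7, -0.0, -2.3]
gripper_width: 0.0513
```

```bash
python3 go.py .6136 .0679 .082
```

```text
t 8.03 pos [0.615  0.0673 0.0994] yang -3.6 tilt 0.80 w 0.0513 F [-0.7 -0.  -2.3]
tool delta mm [ 0.7 -1.6 17.4] rows@40 0.4 yaw 0.002
```

step_arm(targets=[{"xyz":[0,-1,10],"yaw":0,"gripper":0.6},{"xyz":[0,0,6],"yaw":0,"gripper":0.6},{"xyz":[0,0,2],"yaw":0,"gripper":0.6},{"xyz":[0,0,0],"yaw":0,"gripper":0.6}])

```text
time: 8.37
tcp_pos: [0.6141, 0.0698, 0.0815]
tool_rot: [2.278, 2.144, -0.006]
force: [0.2, 0.1, -1.4]
gripper_width: 0.0518
```

```bash
python3 go.py .6136 .0679 .0805
```

```text
t 8.37 pos [0.6141 0.0698 0.0815] yang -3.5 tilt 0.80 w 0.0518 F [ 0.2  0.1 -1.4]
tool delta mm [-1.9 -0.4  1. ] rows@40 0.0 yaw 0.004
```

step_arm(targets=[{"xyz":[0,0,2],"yaw":0,"gripper":0.6},{"xyz":[0,0,0],"yaw":0,"gripper":0.3},{"xyz":[0,0,0],"yaw":0,"gripper":0.3},{"xyz":[0,0,0],"yaw":0,"gripper":0.3},{"xyz":[0,0,-25],"yaw":0,"gripper":0.3},{"xyz":[0,0,-30],"yaw":0,"gripper":0.15},{"xyz":[20,-10,-25],"yaw":0,"gripper":0.15},{"xyz":[30,-20,0],"yaw":0,"gripper":0.15}])

```text
time: 9.03
tcp_pos: [0.5893, 0.1195, 0.1636]
tool_rot: [2.282, 2.135, -0.002]
force: [0.8, 1.6, 0.7]
gripper_width: 0.0748
```

```bash
python3 look.py 2; python3 go.py .485 .2605 .03
```

```text
bench [158. 248.] c [0.5217 0.3952] r 0.0264 z 0.0406 sd 0.0022
bench [218. 264.] c [0.4851 0.2609] r 0.0260 z 0.0409 sd 0.0023
bench [158. 304.] c [0.4004 0.3891] r 0.0261 z 0.0407 sd 0.0021
bench [114. 312.] c [0.3841 0.4833] r 0.0253 z 0.0407 sd 0.0021
bench [208. 313.] c [0.3796 0.2808] r 0.0266 z 0.0405 sd 0.0022
t 9.13 pos [0.5852 0.1236 0.1605] yang -3.5 tilt 0.71 w 0.0749 F [ 0.2 -0.7 -0.2]
tool delta mm [ 132.1 -108.7  128.5] rows@40 3.3 yaw 0.004
```

View pics/top2.png

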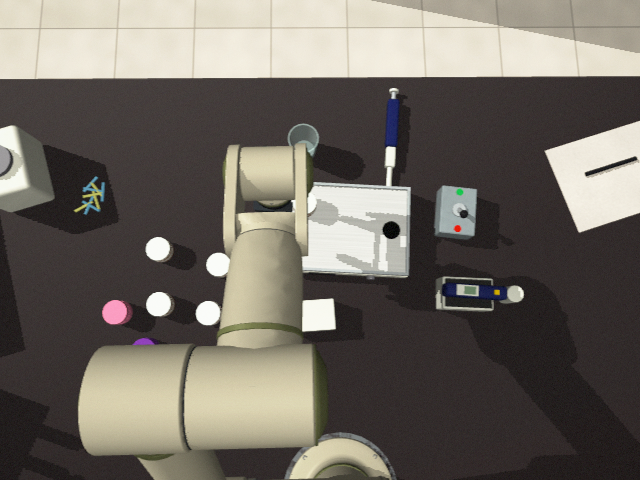

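View pics/side2.png

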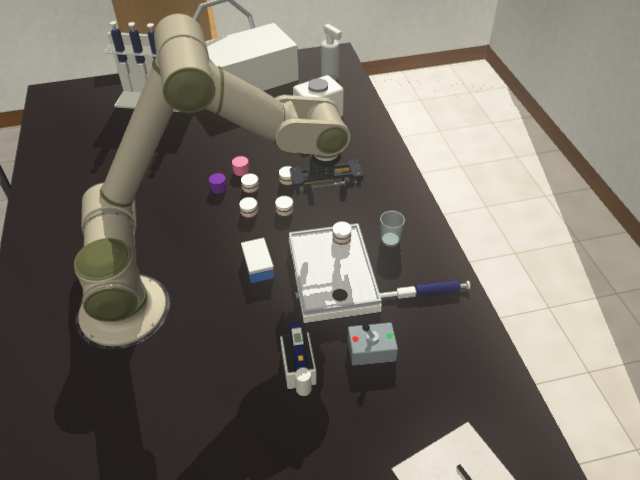

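Jar 1 stands on the plate at side pixel (342,230), and the other four jars haven't moved. The next one is the jar at (0.485, 0.261).

step_arm(targets=[{"xyz":[31,-26,0],"yaw":0,"gripper":0.15},{"xyz":[31,-26,0],"yaw":0,"gripper":0.15},{"xyz":[31,-26,0],"yaw":0,"gripper":0.15},{"xyz":[30,-24,0],"yaw":0,"gripper":0.15},{"xyz":[0,0,20],"yaw":0,"gripper":0.15},{"xyz":[0,0,25],"yaw":0,"gripper":0.15},{"xyz":[0,0,0],"yaw":0,"gripper":0.15}])

```text
time: 9.72
tcp_pos: [0.4898, 0.2541, 0.1132]
tool_rot: [2.276, 2.144, -0.003]
force: [-0.6, -0.7, -1.9]
gripper_width: 0.0749
```

```bash
python3 go.py .485 .2607 .03
```

```text
t 9.72 pos [0.4898 0.2541 0.1132] yang -3.4 tilt 0.85 w 0.0749 F [-0.6 -0.7 -1.9]
tool delta mm [ 7.3 -6.  83.1] rows@40 2.1 yaw 0.005
```

step_arm(targets=[{"xyz":[7,-6,10],"yaw":0.005,"gripper":0.15},{"xyz":[0,0,25],"yaw":0,"gripper":0.15},{"xyz":[0,0,25],"yaw":0,"gripper":0.15},{"xyz":[0,0,15],"yaw":0,"gripper":0.15},{"xyz":[0,0,0],"yaw":0,"gripper":0.15}])

```text
time: 10.13
tcp_pos: [0.4891, 0.2592, 0.0392]
tool_rot: [2.282, 2.134, 0.004]
force: [-0.4, 0.2, 0.0]
gripper_width: 0.0749
```

```bash
python3 go.py .485 .2607 .032
```

```text
t 10.13 pos [0.4891 0.2592 0.0392] yang -3.8 tilt 1.02 w 0.0749 F [-0.4  0.2  0. ]
tool delta mm [ 1.3 -4.3  7.2] rows@40 0.2 yaw -0.002
```

step_arm(targets=[{"xyz":[1,-5,7],"yaw":0,"gripper":0.15},{"xyz":[0,0,0],"yaw":0,"gripper":0.15},{"xyz":[0,0,0],"yaw":0,"gripper":0.6},{"xyz":[0,0,0],"yaw":0,"gripper":0.6},{"xyz":[0,0,0],"yaw":0,"gripper":0.6},{"xyz":[0,0,0],"yaw":0,"gripper":0.6},{"xyz":[0,0,0],"yaw":0,"gripper":0.6}])

```text
time: 10.72
tcp_pos: [0.4872, 0.2599, 0.0369]
tool_rot: [2.281, 2.129, 0.013]
force: [1.4, -0.6, -1.9]
gripper_width: 0.0515
```

```bash
python3 go.py .5258 .0735 .14
```

```text
t 10.72 pos [0.4872 0.2599 0.0369] yang -3.9 tilt 1.30 w 0.0515 F [ 1.4 -0.6 -1.9]
tool delta mm [-184.2   53.5 -100.5] rows@40 4.6 yaw -0.004
```

step_arm(targets=[{"xyz":[0,0,-30],"yaw":0,"gripper":0.6},{"xyz":[0,0,-35],"yaw":0,"gripper":0.6},{"xyz":[-20,5,-30],"yaw":0,"gripper":0.6},{"xyz":[-38,11,-8],"yaw":0,"gripper":0.6},{"xyz":[-38,11,0],"yaw":0,"gripper":0.6},{"xyz":[-38,11,0],"yaw":0,"gripper":0.6},{"xyz":[-38,11,0],"yaw":0,"gripper":0.6},{"xyz":[-12,4,0],"yaw":0,"gripper":0.6},{"xyz":[0,0,0],"yaw":0,"gripper":0.6}])

```text
time: 11.47
tcp_pos: [0.5264, 0.0671, 0.1493]
tool_rot: [2.272, 2.133, 0.014]
force: [0.6, 0.5, -0.5]
gripper_width: 0.0516
```

```bash
sed -i 's|    dy=-|    print("toolz",np.round(M[:,2],4))\n    dy=-|' go.py; python3 go.py .5258 .0735 .083
```

```text
t 11.47 pos [0.5264 0.0671 0.1493] yang -3.6 tilt 1.51 w 0.0516 F [ 0.6  0.5 -0.5]
toolz [ 0.0234 -0.012  -0.9997]
tool delta mm [ 7.  -2.6 66.2] rows@40 1.7 yaw 0.002
```

step_arm(targets=[{"xyz":[7,-2,10],"yaw":0,"gripper":0.6},{"xyz":[0,0,20],"yaw":0,"gripper":0.6},{"xyz":[0,0,20],"yaw":0,"gripper":0.6},{"xyz":[0,0,8],"yaw":0,"gripper":0.6},{"xyz":[0,0,0],"yaw":0,"gripper":0.6}])

```text
time: 11.88
tcp_pos: [0.5261, 0.0755, 0.0905]
tool_rot: [2.273, 2.131, 0.017]
force: [-0.3, -0.5, -1.6]
gripper_width: 0.0518
```

```bash
python3 go.py .5258 .0735 .082
```

```text
t 11.88 pos [0.5261 0.0755 0.0905] yang -3.7 tilt 1.63 w 0.0518 F [-0.3 -0.5 -1.6]
toolz [ 0.026  -0.0114 -0.9996]
tool delta mm [-1.9 -0.4  8.5] rows@40 0.2 yaw -0.0
```

step_arm(targets=[{"xyz":[0,0,6],"yaw":0,"gripper":0.6},{"xyz":[0,0,3],"yaw":0,"gripper":0.6},{"xyz":[0,0,2],"yaw":0,"gripper":0.6},{"xyz":[0,0,0],"yaw":0,"gripper":0.3},{"xyz":[0,0,0],"yaw":0,"gripper":0.3},{"xyz":[0,0,0],"yaw":0,"gripper":0.3}])

```text
time: 12.38
tcp_pos: [0.5279, 0.077, 0.0829]
tool_rot: [2.267, 2.13, 0.024]
force: [0.5, 0.3, -0.1]
gripper_width: 0.0617
```

```bash
python3 go.py .5258 .0735 .082
```

```text
t 12.38 pos [0.5279 0.077  0.0829] yang -3.6 tilt 1.97 w 0.0617 F [ 0.5  0.3 -0.1]
toolz [ 0.0322 -0.0121 -0.9994]
tool delta mm [-3.6 -1.9  0.8] rows@40 0.1 yaw 0.003
```

step_arm(targets=[{"xyz":[0,0,-25],"yaw":0,"gripper":0.3},{"xyz":[0,0,-30],"yaw":0,"gripper":0.15},{"xyz":[20,0,-25],"yaw":0,"gripper":0.15},{"xyz":[36,0,0],"yaw":0,"gripper":0.15},{"xyz":[36,0,0],"yaw":0,"gripper":0.15},{"xyz":[36,0,0],"yaw":0,"gripper":0.15},{"xyz":[0,0,0],"yaw":0,"gripper":0.15}])

```text
time: 12.97
tcp_pos: [0.5351, 0.2095, 0.1687]
tool_rot: [2.272, 2.121, 0.033]
force: [-0.4, -0.2, -0.5]
gripper_width: 0.0751
```

```bash
python3 look.py 3; python3 go.py .522 .3955 .032; python3 -c "
from h import *;print(arm.get_state()['joints'].round(4))"
```

```text
bench [157. 248.] c [0.5218 0.3959] r 0.0265 z 0.0407 sd 0.0022
bench [158. 304.] c [0.4003 0.3888] r 0.0262 z 0.0406 sd 0.0020
bench [114. 312.] c [0.3842 0.484 ] r 0.0254 z 0.0408 sd 0.0021
plate [304. 202.] c [0.6136 0.0693] r 0.0263 z 0.0854 sd 0.0020
plate [301. 242.] c [0.5266 0.0774] r 0.0266 z 0.0854 sd 0.0022
t 13.07 pos [0.5351 0.2057 0.1683] yang -4.0 tilt 2.23 w 0.0752 F [-0.8 -0.4 -1.3]
toolz [ 0.0371 -0.0117 -0.9992]
tool delta mm [189.7 -31.5 133.5] rows@40 4.7 yaw -0.005
[ 0.1679  0.4851  1.3921 -0.0188  1.2298  0.244 ]
```

step_arm(targets=[{"xyz":[0,0,0],"yaw":0,"gripper":0.15},{"xyz":[0,0,0],"yaw":0,"gripper":0.15},{"xyz":[0,0,0],"yaw":0,"gripper":0.15},{"xyz":[0,0,0],"yaw":0,"gripper":0.15},{"xyz":[0,0,0],"yaw":0,"gripper":0.15},{"xyz":[0,0,0],"yaw":0,"gripper":0.15},{"xyz":[0,0,0],"yaw":0,"gripper":0.15},{"xyz":[0,0,0],"yaw":0,"gripper":0.15}])

```text
time: 13.73
tcp_pos: [0.5355, 0.2001, 0.1682]
tool_rot: [2.28, 2.111, 0.027]
force: [0.7, 0.7, -0.0]
gripper_width: 0.0751
```

```bash
python3 go.py .522 .3955 .032; python3 -c "
from h import *;print(arm.get_state()['joints'].round(4))"
```

```text
t 13.73 pos [0.5355 0.2001 0.1682] yang -4.4 tilt 2.18 w 0.0751 F [ 0.7  0.7 -0. ]
toolz [ 0.0359 -0.0129 -0.9993]
tool delta mm [195.2 -33.5 133.1] rows@40 4.9 yaw -0.012
[ 0.1581  0.4832  1.3958 -0.0195  1.2293  0.2414]
```

View pics/side3.png

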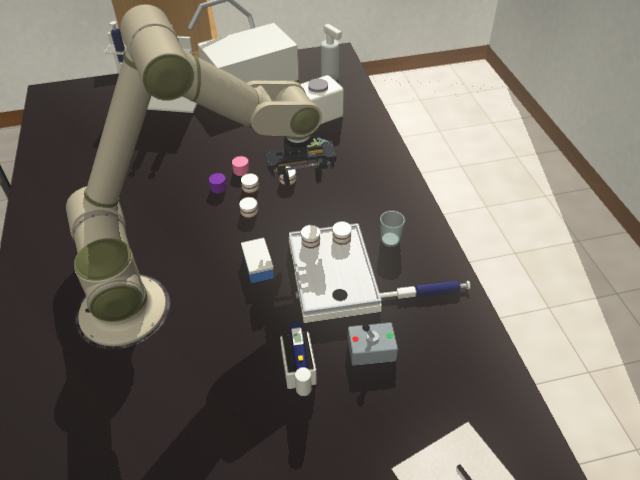

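Both placed jars are well seated: lid z 0.085, at (0.6136, 0.0693) and (0.5266, 0.0774). Next is the jar at (0.5218, 0.3959).

step_arm(targets=[{"xyz":[37,-6,0],"yaw":-0.01,"gripper":0.15},{"xyz":[37,-6,0],"yaw":0,"gripper":0.15},{"xyz":[37,-6,0],"yaw":0,"gripper":0.15},{"xyz":[37,-6,0],"yaw":0,"gripper":0.15},{"xyz":[37,-6,0],"yaw":0,"gripper":0.15},{"xyz":[10,-3,20],"yaw":0,"gripper":0.15},{"xyz":[0,0,25],"yaw":0,"gripper":0.15},{"xyz":[0,0,0],"yaw":0,"gripper":0.15}])

```text
time: 14.4
tcp_pos: [0.5181, 0.4051, 0.1193]
tool_rot: [2.272, 2.118, 0.033]
force: [-0.4, -0.9, -0.8]
gripper_width: 0.0748
```

```bash
python3 go.py .5218 .3959 .032
```

```text
t 14.40 pos [0.5181 0.4051 0.1193] yang -4.0 tilt 2.37 w 0.0748 F [-0.4 -0.9 -0.8]
toolz [ 0.0397 -0.0113 -0.9991]
tool delta mm [-8.2  0.8 87.4] rows@40 2.2 yaw -0.005
```

step_arm(targets=[{"xyz":[-8,1,15],"yaw":0,"gripper":0.15},{"xyz":[0,0,25],"yaw":0,"gripper":0.15},{"xyz":[0,0,25],"yaw":0,"gripper":0.15},{"xyz":[0,0,14],"yaw":0,"gripper":0.15}])

```text
time: 14.73
tcp_pos: [0.5241, 0.3968, 0.0441]
tool_rot: [2.27, 2.117, 0.046]
force: [-0.6, -0.3, -0.4]
gripper_width: 0.0751
```

```bash
python3 go.py .5218 .3959 .032;  python3 go.py .5218 .3959 .032
```

```text
t 14.73 pos [0.5241 0.3968 0.0441] yang -4.0 tilt 2.74 w 0.0751 F [-0.6 -0.3 -0.4]
toolz [ 0.0472 -0.0075 -0.9989]
tool delta mm [-1.  -2.8 12. ] rows@40 0.3 yaw -0.005
t 14.73 pos [0.5241 0.3968 0.0441] yang -4.0 tilt 2.74 w 0.0751 F [-0.6 -0.3 -0.4]
toolz [ 0.0472 -0.0075 -0.9989]
tool delta mm [-1.  -2.8 12. ] rows@40 0.3 yaw -0.005
```

step_arm(targets=[{"xyz":[-1,-3,10],"yaw":0,"gripper":0.15},{"xyz":[0,0,0],"yaw":0,"gripper":0.6},{"xyz":[0,0,0],"yaw":0,"gripper":0.6},{"xyz":[0,0,0],"yaw":0,"gripper":0.6},{"xyz":[0,0,0],"yaw":0,"gripper":0.6}])

```text
time: 15.15
tcp_pos: [0.5231, 0.3941, 0.0356]
tool_rot: [2.273, 2.113, 0.044]
force: [0.4, 0.8, -1.4]
gripper_width: 0.0522
```

```bash
python3 go.py .6094 .001 .14
```

```text
t 15.15 pos [0.5231 0.3941 0.0356] yang -4.2 tilt 2.70 w 0.0522 F [ 0.4  0.8 -1.4]
toolz [ 0.0464 -0.0083 -0.9989]
tool delta mm [-386.3  119.4  -97.1] rows@40 9.7 yaw -0.008
```

step_arm(targets=[{"xyz":[0,0,-30],"yaw":0,"gripper":0.6},{"xyz":[0,0,-38],"yaw":0,"gripper":0.6},{"xyz":[-15,5,-35],"yaw":0,"gripper":0.6},{"xyz":[-37,11,-15],"yaw":0,"gripper":0.6},{"xyz":[-37,11,-5],"yaw":0,"gripper":0.6},{"xyz":[-37,11,0],"yaw":0,"gripper":0.6},{"xyz":[-37,11,0],"yaw":0,"gripper":0.6},{"xyz":[-37,11,0],"yaw":0,"gripper":0.6}])

```text
time: 15.82
tcp_pos: [0.5631, 0.1908, 0.1757]
tool_rot: [2.257, 2.123, 0.059]
force: [0.7, 1.1, -1.8]
gripper_width: 0.0516
```

```bash
python3 go.py .6094 .001 .14
```

```text
t 15.82 pos [0.5631 0.1908 0.1757] yang -3.5 tilt 3.28 w 0.0516 F [ 0.7  1.1 -1.8]
toolz [ 0.057  -0.0051 -0.9984]
tool delta mm [-186.6   55.6   39.2] rows@40 4.7 yaw 0.004
```

step_arm(targets=[{"xyz":[-37,11,3],"yaw":0,"gripper":0.6},{"xyz":[-37,11,3],"yaw":0,"gripper":0.6},{"xyz":[-37,11,3],"yaw":0,"gripper":0.6},{"xyz":[-37,11,3],"yaw":0,"gripper":0.6},{"xyz":[-20,5,3],"yaw":0,"gripper":0.6}])

```text
time: 16.23
tcp_pos: [0.6044, 0.0085, 0.1704]
tool_rot: [2.253, 2.115, 0.069]
force: [-0.4, -0.1, -1.4]
gripper_width: 0.0518
```

```bash
python3 look.py 4;  python3 go.py .6094 .001 .12
```

```text
bench [158. 303.] c [0.4001 0.3885] r 0.0266 z 0.0408 sd 0.0021
bench [114. 312.] c [0.3843 0.4826] r 0.0252 z 0.0407 sd 0.0022
bench [209. 310.] c [0.3809 0.2807] r 0.0258 z 0.0405 sd 0.0021
t 16.33 pos [0.6042 0.0088 0.1699] yang -3.7 tilt 3.81 w 0.0520 F [-0.8  1.4 -1.2]
toolz [ 0.0662 -0.0063 -0.9978]
tool delta mm [-7.3  2.4 50.2] rows@40 1.3 yaw -0.0
```

step_arm(targets=[{"xyz":[-7,2,20],"yaw":0,"gripper":0.6},{"xyz":[0,0,30],"yaw":0,"gripper":0.6},{"xyz":[0,0,25],"yaw":0,"gripper":0.6}])

```text
time: 16.58
tcp_pos: [0.6138, 0.001, 0.1012]
tool_rot: [2.248, 2.104, 0.082]
force: [0.6, -0.1, -2.6]
gripper_width: 0.0521
```

```bash
python3 go.py .6094 .001 .081
```

```text
t 16.58 pos [0.6138 0.001  0.1012] yang -3.8 tilt 4.65 w 0.0521 F [ 0.6 -0.1 -2.6]
toolz [ 0.0806 -0.0083 -0.9967]
tool delta mm [-0.2 -6.  19.7] rows@40 0.5 yaw -0.001
```

step_arm(targets=[{"xyz":[0,0,-30],"yaw":0,"gripper":0.6},{"xyz":[0,0,-30],"yaw":0,"gripper":0.6},{"xyz":[0,0,-30],"yaw":0,"gripper":0.6}])

```text
time: 16.83
tcp_pos: [0.6024, 0.0049, 0.1807]
tool_rot: [2.263, 2.121, 0.06]
force: [0.2, -0.2, -1.3]
gripper_width: 0.0517
```

```bash
cat > j.py <<'E'
from h import *
s=arm.get_state();q=s["joints"];print("q",q.round(4),"sum235 %.4f"%(q[1]+q[2]+q[4]-np.pi))
E
python3 j.py; python3 go.py .6094 .001 .081
```

```text
q [-0.1913  0.5108  1.3057  0.0082  1.2703 -0.1288] sum235 -0.0547
t 16.83 pos [0.6024 0.0049 0.1807] yang -3.7 tilt 3.17 w 0.0517 F [ 0.2 -0.2 -1.3]
toolz [ 0.0552 -0.0027 -0.9985]
tool delta mm [-3.5  1.7 99.9] rows@40 2.5 yaw -0.0
```

step_arm(targets=[{"xyz":[0,-20,0],"yaw":0,"gripper":0.6},{"xyz":[0,-20,0],"yaw":0,"gripper":0.6},{"xyz":[0,-20,0],"yaw":0,"gripper":0.6}])

```text
time: 17.08
tcp_pos: [0.5454, 0.0111, 0.1856]
tool_rot: [2.25, 2.115, 0.076]
force: [0.7, 0.2, -1.8]
gripper_width: 0.052
```

```bash
python3 j.py; python3 go.py .6094 .001 .081
```

```text
q [-0.2009  0.4076  1.4732  0.0103  1.1895 -0.1427] sum235 -0.0713
t 17.08 pos [0.5454 0.0111 0.1856] yang -3.5 tilt 4.12 w 0.0520 F [ 0.7  0.2 -1.8]
toolz [ 0.0718 -0.0049 -0.9974]
tool delta mm [ -6.1  56.8 109. ] rows@40 2.7 yaw 0.003
```

step_arm(targets=[{"xyz":[0,20,0],"yaw":0,"gripper":0.6},{"xyz":[0,20,0],"yaw":0,"gripper":0.6},{"xyz":[0,20,0],"yaw":0,"gripper":0.6}])

```text
time: 17.33
tcp_pos: [0.5963, 0.0128, 0.1909]
tool_rot: [2.252, 2.125, 0.068]
force: [0.3, 0.4, -2.5]
gripper_width: 0.0516
```

```bash
python3 j.py; python3 go.py .6094 .001 .081
```

```text
q [-0.1804  0.4887  1.3138  0.0094  1.2772 -0.1249] sum235 -0.0619
t 17.33 pos [0.5963 0.0128 0.1909] yang -3.3 tilt 3.58 w 0.0516 F [ 0.3  0.4 -2.5]
toolz [ 0.0625 -0.0023 -0.998 ]
tool delta mm [-11.2   6.9 110.5] rows@40 2.8 yaw 0.007
```

step_arm(targets=[{"xyz":[-4,3,-40],"yaw":0,"gripper":0.6},{"xyz":[-4,2,-40],"yaw":0,"gripper":0.6},{"xyz":[-4,2,-40],"yaw":0,"gripper":0.6}])

```text
time: 17.58
tcp_pos: [0.5948, 0.0044, 0.3073]
tool_rot: [2.259, 2.14, 0.054]
force: [1.8, -0.5, -2.0]
gripper_width: 0.0521
```

```bash
cat > w.py <<'E'
from h import *
import sys
for i in range(int(sys.argv[1])): arm.get_image("top")
E
python3 j.py; python3 w.py 4; python3 j.py; python3 go.py .6094 .001 .081
```

```text
q [-0.1958  0.4136  1.0972  0.0109  1.5862 -0.1413] sum235 -0.0446
q [-0.1962  0.4125  1.0996  0.0108  1.5803 -0.1413] sum235 -0.0491
t 17.78 pos [0.5952 0.0041 0.3071] yang -3.1 tilt 2.88 w 0.0519 F [-0.5 -0.2 -1.9]
toolz [ 0.0503  0.001  -0.9987]
tool delta mm [ -3.1   3.  226.5] rows@40 5.7 yaw 0.01
```

step_arm(targets=[{"xyz":[0,0,40],"yaw":0,"gripper":0.6}])

```text
time: 17.87
tcp_pos: [0.5987, 0.0045, 0.2723]
tool_rot: [2.248, 2.131, 0.068]
force: [0.1, 0.4, -1.4]
gripper_width: 0.0517
```

```bash
python3 j.py; python3 w.py 1; python3 j.py;  python3 w.py 2; python3 j.py; python3 go.py .6094 .001 .081
```

```text
q [-0.1943  0.4316  1.1678  0.0109  1.4813 -0.1411] sum235 -0.0609
q [-0.1942  0.4412  1.1882  0.011   1.4718 -0.1411] sum235 -0.0404
q [-0.1947  0.4394  1.1785  0.0109  1.4832 -0.1414] sum235 -0.0405
t 18.02 pos [0.5957 0.0049 0.2639] yang -3.1 tilt 2.40 w 0.0519 F [ 0.3  0.3 -0.8]
toolz [ 0.0418  0.0028 -0.9991]
tool delta mm [ -4.1   6.3 183.3] rows@40 4.6 yaw 0.01
```

step_arm(targets=[{"xyz":[-4,6,38],"yaw":0.01,"gripper":0.6}])

```text
time: 18.1
tcp_pos: [0.6051, 0.0011, 0.2329]
tool_rot: [2.263, 2.125, 0.062]
force: [1.6, -0.8, -0.3]
gripper_width: 0.0519
```

```bash
python3 w.py 3; python3 j.py
```

```text
q [-0.1994  0.4801  1.2237  0.0112  1.4026 -0.1369] sum235 -0.0352
```

step_arm(targets=[{"xyz":[0,6,38],"yaw":0,"gripper":0.6}])

```text
time: 18.33
tcp_pos: [0.6125, 0.0003, 0.1952]
tool_rot: [2.266, 2.126, 0.059]
force: [2.3, 0.2, -0.4]
gripper_width: 0.0519
```

```bash
python3 w.py 3; python3 j.py
```

```text
q [-0.197   0.5242  1.2595  0.0113  1.3258 -0.1358] sum235 -0.0321
```

step_arm(targets=[{"xyz":[0,4,38],"yaw":0,"gripper":0.6}])

```text
time: 18.57
tcp_pos: [0.6178, 0.0003, 0.158]
tool_rot: [2.267, 2.128, 0.056]
force: [2.4, 0.2, 0.3]
gripper_width: 0.0519
```

```bash
python3 w.py 3; python3 j.py; python3 go.py .6094 .001 .081
```

```text
q [-0.1954  0.5684  1.2943  0.0115  1.2491 -0.1352] sum235 -0.0297
t 18.72 pos [0.6142 0.0008 0.1502] yang -3.7 tilt 1.82 w 0.0517 F [ 0.1 -0.2 -0.4]
toolz [ 0.0313  0.0049 -0.9995]
tool delta mm [-0.6 -7.  69. ] rows@40 1.7 yaw 0.001
```

step_arm(targets=[{"xyz":[0,-6,35],"yaw":0,"gripper":0.6}])

```text
time: 18.8
tcp_pos: [0.6134, 0.0007, 0.123]
tool_rot: [2.269, 2.129, 0.054]
force: [1.1, -0.8, -1.5]
gripper_width: 0.0518
```

```bash
python3 w.py 3; python3 j.py; python3 go.py .6094 .001 .081
```

```text
q [-0.196   0.5976  1.3503  0.0119  1.1657 -0.137 ] sum235 -0.0280
t 18.95 pos [0.6089 0.0015 0.1162] yang -3.6 tilt 1.72 w 0.0522 F [ 0.2  0.7 -0.6]
toolz [ 0.0296  0.0053 -0.9995]
tool delta mm [-0.7 -0.5 35.2] rows@40 0.9 yaw 0.001
```

step_arm(targets=[{"xyz":[0,0,26],"yaw":0,"gripper":0.6}])

```text
time: 19.03
tcp_pos: [0.6128, 0.0011, 0.0968]
tool_rot: [2.272, 2.132, 0.049]
force: [1.5, -0.2, -1.3]
gripper_width: 0.0518
```

```bash
python3 w.py 3; python3 j.py; python3 go.py .6094 .001 .081
```

```text
q [-0.1956  0.6283  1.3729  0.0122  1.1124 -0.1373] sum235 -0.0279
t 19.18 pos [0.61   0.0015 0.0917] yang -3.6 tilt 1.72 w 0.0518 F [ 0.8 -0.  -1.5]
toolz [ 0.0296  0.0053 -0.9995]
tool delta mm [-0.6 -0.8 10.7] rows@40 0.3 yaw 0.001
```

Settling between rows keeps it accurate. Now lower the rest of the way and release.

step_arm(targets=[{"xyz":[0,-1,10],"yaw":0,"gripper":0.6}])

```text
time: 19.27
tcp_pos: [0.6109, 0.0014, 0.085]
tool_rot: [2.275, 2.135, 0.044]
force: [1.3, 0.9, -1.1]
gripper_width: 0.0517
```

```bash
python3 w.py 3; python3 go.py .6094 .001 .081
```

```text
t 19.42 pos [0.6094 0.0016 0.0824] yang -3.6 tilt 1.75 w 0.0518 F [-0.2 -0.4 -1.9]
toolz [ 0.03    0.0052 -0.9995]
tool delta mm [-0.6  0.   1.4] rows@40 0.0 yaw 0.001
```

step_arm(targets=[{"xyz":[0,0,1],"yaw":0,"gripper":0.3}])

```text
time: 19.5
tcp_pos: [0.6098, 0.0016, 0.0823]
tool_rot: [2.278, 2.138, 0.041]
force: [0.4, 0.7, 0.1]
gripper_width: 0.0566
```

```bash
python3 w.py 5; python3 go.py .6094 .001 .081
```

```text
t 19.75 pos [0.6096 0.0016 0.0817] yang -3.6 tilt 1.78 w 0.0617 F [-1.4 -0.6 -0.1]
toolz [ 0.0306  0.0051 -0.9995]
tool delta mm [-0.6 -0.2  0.7] rows@40 0.0 yaw 0.001
```

step_arm(targets=[{"xyz":[0,0,-30],"yaw":0,"gripper":0.3}])

```text
time: 19.83
tcp_pos: [0.6066, 0.0018, 0.1075]
tool_rot: [2.284, 2.143, 0.032]
force: [-0.6, 0.5, -0.2]
gripper_width: 0.0615
```

```bash
python3 w.py 3; python3 go.py .3805 .2807 .15
```

```text
t 19.98 pos [0.6096 0.0013 0.1136] yang -3.6 tilt 2.00 w 0.0617 F [ 0.3  0.3 -0.5]
toolz [ 0.0346  0.0043 -0.9994]
tool delta mm [ 264.5 -245.   -43.1] rows@40 6.6 yaw 0.001
```

step_arm(targets=[{"xyz":[0,0,-40],"yaw":0,"gripper":0.15},{"xyz":[10,-10,-36],"yaw":0,"gripper":0.15},{"xyz":[28,-26,0],"yaw":0,"gripper":0.15},{"xyz":[28,-26,0],"yaw":0,"gripper":0.15},{"xyz":[28,-26,0],"yaw":0,"gripper":0.15},{"xyz":[28,-26,0],"yaw":0,"gripper":0.15},{"xyz":[28,-26,0],"yaw":0,"gripper":0.15},{"xyz":[28,-26,0],"yaw":0,"gripper":0.15},{"xyz":[28,-26,0],"yaw":0,"gripper":0.15},{"xyz":[28,-26,0],"yaw":0,"gripper":0.15}])

```text
time: 20.82
tcp_pos: [0.3987, 0.2523, 0.1813]
tool_rot: [2.29, 2.124, 0.039]
force: [0.6, -0.7, -0.5]
gripper_width: 0.0751
```

```bash
python3 look.py 5; python3 go.py .3805 .2807 .15
```

```text
bench [114. 312.] c [0.3844 0.4832] r 0.0251 z 0.0407 sd 0.0021
plate [304. 202.] c [0.6139 0.0696] r 0.0267 z 0.0854 sd 0.0021
plate [335. 204.] c [0.6086 0.0037] r 0.0266 z 0.0851 sd 0.0022
plate [301. 242.] c [0.5259 0.0775] r 0.0263 z 0.0855 sd 0.0021
t 20.92 pos [0.3965 0.2542 0.1812] yang -4.0 tilt 1.68 w 0.0748 F [ 0.9 -0.3  0.2]
toolz [ 0.029   0.0045 -0.9996]
tool delta mm [ 25.1 -18.7  30.9] rows@40 0.8 yaw -0.005
```

View pics/side5.png

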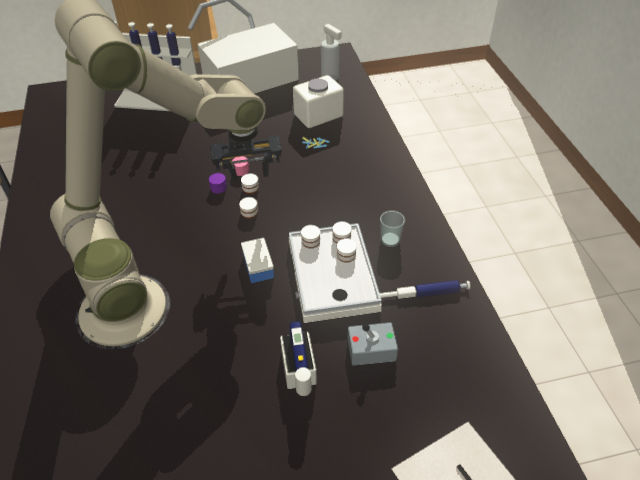

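Three jars are standing on the plate, at side pixels (310,236), (342,230) and (346,250), and the two left on the bench are at (249,207) and (250,183). Next is the jar at (0.381, 0.281).

step_arm(targets=[{"xyz":[25,-19,20],"yaw":-0.005,"gripper":0.15}])

```text
time: 21.0
tcp_pos: [0.3827, 0.2801, 0.1629]
tool_rot: [2.278, 2.133, 0.048]
force: [2.5, 0.6, 0.2]
gripper_width: 0.0749
```

```bash
python3 w.py 3; python3 go.py .3805 .2807 .035
```

```text
t 21.15 pos [0.3787 0.281  0.1596] yang -3.5 tilt 1.51 w 0.0747 F [-0.3  0.2 -0.1]
toolz [ 0.0261  0.0034 -0.9997]
tool delta mm [ -0.8  -1.4 124.6] rows@40 3.1 yaw 0.003
```

step_arm(targets=[{"xyz":[0,0,40],"yaw":0,"gripper":0.15}])

```text
time: 21.23
tcp_pos: [0.3832, 0.2823, 0.124]
tool_rot: [2.273, 2.139, 0.051]
force: [2.6, 0.7, 0.6]
gripper_width: 0.0748
```

```bash
python3 w.py 3; python3 go.py .3805 .2807 .035
```

```text
t 21.38 pos [0.3795 0.2801 0.1186] yang -3.6 tilt 1.24 w 0.0752 F [-0.1  0.4  0.6]
toolz [ 0.0216  0.0013 -0.9998]
tool delta mm [ 0.5 -0.9 83.6] rows@40 2.1 yaw 0.002
```

step_arm(targets=[{"xyz":[0,-1,40],"yaw":0,"gripper":0.15}])

```text
time: 21.47
tcp_pos: [0.3834, 0.2812, 0.0838]
tool_rot: [2.278, 2.137, 0.044]
force: [2.4, 1.0, -0.1]
gripper_width: 0.0747
```

```bash
python3 w.py 3; python3 go.py .3805 .2807 .035
```

```text
t 21.62 pos [0.3794 0.2795 0.0787] yang -3.7 tilt 1.06 w 0.0750 F [ 0.1 -0.2 -0.8]
toolz [ 0.0185 -0.     -0.9998]
tool delta mm [ 1.3  0.2 43.7] rows@40 1.1 yaw 0.001
```

step_arm(targets=[{"xyz":[0,0,40],"yaw":0,"gripper":0.15}])

```text
time: 21.7
tcp_pos: [0.3841, 0.2809, 0.0446]
tool_rot: [2.279, 2.137, 0.04]
force: [1.9, 1.1, 0.4]
gripper_width: 0.075
```

```bash
python3 w.py 3; python3 go.py .3805 .2807 .035
```

```text
t 21.85 pos [0.3802 0.2792 0.0395] yang -3.7 tilt 0.94 w 0.0747 F [-0.2 -0.1  1.3]
toolz [ 1.650e-02 -9.000e-04 -9.999e-01]
tool delta mm [1.6 0.2 4.5] rows@40 0.1 yaw 0.0
```

step_arm(targets=[{"xyz":[0,0,0],"yaw":0,"gripper":0.6}])

```text
time: 21.93
tcp_pos: [0.3808, 0.2793, 0.0416]
tool_rot: [2.283, 2.14, 0.02]
force: [0.5, 0.4, -0.6]
gripper_width: 0.0703
```

```bash
python3 w.py 6; python3 go.py .5216 .0066 .15
```

```text
t 22.23 pos [0.3806 0.2794 0.0409] yang -3.7 tilt 1.07 w 0.0509 F [-1.1 -0.5 10.3]
toolz [ 0.0187 -0.     -0.9998]
tool delta mm [-263.1  160.2 -106.4] rows@40 6.6 yaw 0.0
```

Width is 50.9 mm and there's an odd 10 N in z. The grip is high, so I'll reopen and take it lower.

step_arm(targets=[{"xyz":[0,0,0],"yaw":0,"gripper":0.25}])

```text
time: 22.32
tcp_pos: [0.3808, 0.2796, 0.0418]
tool_rot: [2.282, 2.14, 0.023]
force: [-0.2, -0.3, -0.6]
gripper_width: 0.0565
```

```bash
python3 w.py 4; python3 go.py .3805 .2807 .032
```

```text
t 22.52 pos [0.3806 0.2794 0.0411] yang -3.7 tilt 1.08 w 0.0661 F [-0.3 -0.1 -0.5]
toolz [ 1.890e-02  1.000e-04 -9.998e-01]
tool delta mm [ 1.2 -0.4  9.1] rows@40 0.2 yaw 0.0
```

step_arm(targets=[{"xyz":[1,0,9],"yaw":0,"gripper":0.25}])

```text
time: 22.6
tcp_pos: [0.3814, 0.2807, 0.0329]
tool_rot: [2.282, 2.14, 0.025]
force: [0.1, 0.1, -0.9]
gripper_width: 0.0662
```

```bash
python3 w.py 3; python3 go.py .3805 .2807 .032
```

```text
t 22.75 pos [0.3805 0.2803 0.0313] yang -3.7 tilt 0.99 w 0.0662 F [0.  0.2 0.5]
toolz [ 1.730e-02 -6.000e-04 -9.999e-01]
tool delta mm [ 0.4 -0.  -0.7] rows@40 0.0 yaw 0.0
```

step_arm(targets=[{"xyz":[0,0,0],"yaw":0,"gripper":0.6}])

```text
time: 22.83
tcp_pos: [0.3804, 0.2803, 0.031]
tool_rot: [2.283, 2.141, 0.018]
force: [0.9, 0.4, 0.7]
gripper_width: 0.0615
```

```bash
python3 w.py 6; python3 go.py .5216 .0066 .15
```

```text
t 23.13 pos [0.3805 0.2803 0.0313] yang -3.7 tilt 0.99 w 0.0516 F [ 0.3  0.7 -1.1]
toolz [ 1.720e-02 -6.000e-04 -9.999e-01]
tool delta mm [-264.1  160.4 -116. ] rows@40 6.6 yaw 0.0
```

step_arm(targets=[{"xyz":[0,0,-30],"yaw":0,"gripper":0.6},{"xyz":[0,0,-38],"yaw":0,"gripper":0.6},{"xyz":[-10,6,-35],"yaw":0,"gripper":0.6},{"xyz":[-33,20,-10],"yaw":0,"gripper":0.6},{"xyz":[-33,20,0],"yaw":0,"gripper":0.6},{"xyz":[-33,20,0],"yaw":0,"gripper":0.6},{"xyz":[-33,20,0],"yaw":0,"gripper":0.6},{"xyz":[-33,20,0],"yaw":0,"gripper":0.6},{"xyz":[-33,20,0],"yaw":0,"gripper":0.6},{"xyz":[-25,16,0],"yaw":0,"gripper":0.6}])

```text
time: 23.97
tcp_pos: [0.5075, 0.0325, 0.1535]
tool_rot: [2.269, 2.151, 0.018]
force: [0.8, 0.7, -0.7]
gripper_width: 0.0517
```

```bash
python3 w.py 3; python3 go.py .5216 .0056 .11
```

```text
t 24.12 pos [0.5071 0.0336 0.1531] yang -3.2 tilt 1.01 w 0.0518 F [-0.5  0.5 -1.8]
toolz [ 0.0175 -0.0021 -0.9998]
tool delta mm [-27.1  15.2  43.4] rows@40 1.1 yaw 0.009
```

step_arm(targets=[{"xyz":[-27,15,15],"yaw":0.009,"gripper":0.6}])

```text
time: 24.2
tcp_pos: [0.5198, 0.0087, 0.1401]
tool_rot: [2.278, 2.143, 0.021]
force: [1.2, 0.3, -0.7]
gripper_width: 0.0514
```

```bash
python3 w.py 3; python3 go.py .5216 .0056 .078
```

```text
t 24.35 pos [0.5204 0.0057 0.1375] yang -3.7 tilt 0.89 w 0.0517 F [ 0.  -0.8 -0.5]
toolz [ 0.0155 -0.0015 -0.9999]
tool delta mm [-0.   0.2 59.5] rows@40 1.5 yaw -0.001
```

step_arm(targets=[{"xyz":[0,0,40],"yaw":0,"gripper":0.6}])

```text
time: 24.43
tcp_pos: [0.5239, 0.0061, 0.1025]
tool_rot: [2.276, 2.134, 0.027]
force: [2.2, -0.7, -0.6]
gripper_width: 0.0515
```

```bash
python3 w.py 3; python3 go.py .5216 .0056 .077
```

```text
t 24.58 pos [0.5193 0.0071 0.0965] yang -3.7 tilt 0.58 w 0.0516 F [-0.3  0.4  0. ]
toolz [ 1.010e-02 -1.000e-04 -9.999e-01]
tool delta mm [-1.4  2.2 19.5] rows@40 0.5 yaw 0.001
```

step_arm(targets=[{"xyz":[-1,2,19],"yaw":0,"gripper":0.6}])

```text
time: 24.67
tcp_pos: [0.5228, 0.0068, 0.081]
tool_rot: [2.281, 2.143, 0.016]
force: [1.1, 0.8, -0.6]
gripper_width: 0.0518
```

```bash
python3 w.py 3; python3 go.py .5216 .0056 .0765
```

```text
t 24.82 pos [0.5212 0.0067 0.0784] yang -3.6 tilt 0.54 w 0.0515 F [ 0.   0.6 -1.1]
toolz [ 9.5e-03  1.0e-04 -1.0e+00]
tool delta mm [-1.1  0.4  1.9] rows@40 0.0 yaw 0.001
```

step_arm(targets=[{"xyz":[0,0,1],"yaw":0,"gripper":0.3}])

```text
time: 24.9
tcp_pos: [0.5217, 0.007, 0.0791]
tool_rot: [2.284, 2.145, 0.012]
force: [1.0, -0.0, -0.2]
gripper_width: 0.0565
```

```bash
python3 w.py 5; python3 go.py .5216 .0056 .0765
```

```text
t 25.15 pos [0.5215 0.0067 0.0782] yang -3.6 tilt 0.61 w 0.0619 F [ 0.8 -0.5  0.7]
toolz [ 1.070e-02 -2.000e-04 -9.999e-01]
tool delta mm [-1.1  0.2  1.7] rows@40 0.0 yaw 0.001
```

step_arm(targets=[{"xyz":[0,0,-30],"yaw":0,"gripper":0.3}])

```text
time: 25.23
tcp_pos: [0.5191, 0.007, 0.1051]
tool_rot: [2.29, 2.15, 0.005]
force: [-0.0, 0.5, -0.4]
gripper_width: 0.0618
```

```bash
python3 w.py 3; python3 go.py .4003 .3887 .15
```

```text
t 25.38 pos [0.522  0.0066 0.11  ] yang -3.6 tilt 0.85 w 0.0616 F [ 0.1 -0.   0.3]
toolz [ 0.0148 -0.0011 -0.9999]
tool delta mm [ 373.7 -145.   -42.2] rows@40 9.3 yaw 0.001
```

step_arm(targets=[{"xyz":[0,0,-40],"yaw":0,"gripper":0.15},{"xyz":[20,-8,-25],"yaw":0,"gripper":0.15},{"xyz":[37,-14,0],"yaw":0,"gripper":0.15},{"xyz":[37,-14,0],"yaw":0,"gripper":0.15},{"xyz":[37,-14,0],"yaw":0,"gripper":0.15},{"xyz":[37,-14,0],"yaw":0,"gripper":0.15},{"xyz":[37,-14,0],"yaw":0,"gripper":0.15},{"xyz":[37,-14,0],"yaw":0,"gripper":0.15},{"xyz":[37,-14,0],"yaw":0,"gripper":0.15},{"xyz":[37,-14,0],"yaw":0,"gripper":0.15}])

```text
time: 26.22
tcp_pos: [0.4194, 0.3364, 0.1724]
tool_rot: [2.299, 2.128, 0.012]
force: [0.9, 0.6, 0.1]
gripper_width: 0.0749
```

```bash
python3 look.py 6;python3 w.py 2; python3 go.py .4003 .3887 .15
```

```text
plate [304. 202.] c [0.6135 0.0695] r 0.0266 z 0.0856 sd 0.0021
plate [335. 204.] c [0.6096 0.0036] r 0.0268 z 0.0853 sd 0.0023
plate [301. 242.] c [0.5264 0.0772] r 0.0265 z 0.0855 sd 0.0022
plate [334. 244.] c [0.5211 0.0075] r 0.0269 z 0.0852 sd 0.0022
t 26.42 pos [0.42   0.3353 0.1722] yang -4.3 tilt 0.67 w 0.0748 F [ 0.7 -0.1 -0.2]
toolz [ 0.0115 -0.0022 -0.9999]
tool delta mm [ 51.8 -23.9  21.9] rows@40 1.3 yaw -0.01
```

View pics/side6.png

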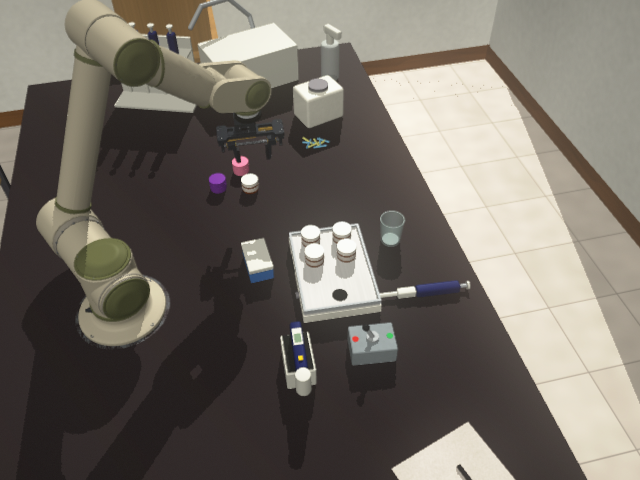

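Four jars are standing on the plate. The last amber jar is at side pixel (250,183), unmoved, beside the pink (240,166) and purple (217,183) ones, which I'll stay clear of.

step_arm(targets=[{"xyz":[26,-12,0],"yaw":-0.01,"gripper":0.22}])

```text
time: 26.5
tcp_pos: [0.4116, 0.3592, 0.1718]
tool_rot: [2.289, 2.136, 0.009]
force: [1.3, 0.1, -0.0]
gripper_width: 0.0704
```

```bash
python3 w.py 3; python3 go.py .4003 .3887 .032
```

```text
t 26.65 pos [0.4101 0.3616 0.1717] yang -3.7 tilt 0.66 w 0.0685 F [ 0.5 -0.4 -0.2]
toolz [ 0.0111 -0.0026 -0.9999]
tool delta mm [ 26.7 -13.1 139.6] rows@40 3.5 yaw -0.0
```

step_arm(targets=[{"xyz":[26,-12,20],"yaw":0,"gripper":0.22}])

```text
time: 26.73
tcp_pos: [0.4033, 0.3858, 0.1542]
tool_rot: [2.289, 2.134, 0.019]
force: [0.6, 0.3, -0.2]
gripper_width: 0.0687
```

```bash
python3 w.py 3; python3 go.py .4003 .3887 .032
```

```text
t 26.88 pos [0.3999 0.3873 0.1504] yang -3.7 tilt 0.56 w 0.0686 F [-0.3 -1.2 -0. ]
toolz [ 0.0088 -0.0044 -1.    ]
tool delta mm [  1.8  -0.8 118.4] rows@40 3.0 yaw -0.0
```

step_arm(targets=[{"xyz":[0,0,40],"yaw":0,"gripper":0.22}])

```text
time: 26.97
tcp_pos: [0.4039, 0.388, 0.1159]
tool_rot: [2.284, 2.139, 0.026]
force: [2.0, 1.2, -0.2]
gripper_width: 0.0689
```

```bash
python3 w.py 3; python3 go.py .4003 .3887 .032
```

```text
t 27.12 pos [0.4002 0.3854 0.1094] yang -3.8 tilt 0.50 w 0.0685 F [0.3 0.7 0.5]
toolz [ 0.0049 -0.0071 -1.    ]
tool delta mm [ 3.9 -0.5 77.3] rows@40 1.9 yaw -0.002
```

step_arm(targets=[{"xyz":[4,0,38],"yaw":0,"gripper":0.22}])

```text
time: 27.2
tcp_pos: [0.4043, 0.3901, 0.0776]
tool_rot: [2.287, 2.137, 0.017]
force: [2.2, 2.0, 1.8]
gripper_width: 0.0689
```

```bash
python3 w.py 3; python3 go.py .4003 .3887 .032
```

```text
t 27.35 pos [0.4007 0.3883 0.0715] yang -3.9 tilt 0.52 w 0.0686 F [ 0.4 -0.8  0.4]
toolz [ 0.0025 -0.0088 -1.    ]
tool delta mm [ 0.7 -0.5 39.5] rows@40 1.0 yaw -0.003
```

step_arm(targets=[{"xyz":[2,0,38],"yaw":0,"gripper":0.22}])

```text
time: 27.43
tcp_pos: [0.4046, 0.3918, 0.0404]
tool_rot: [2.287, 2.138, 0.014]
force: [1.6, 1.0, 1.1]
gripper_width: 0.0686
```

```bash
python3 w.py 3; python3 go.py .4003 .3887 .032
```

```text
t 27.58 pos [0.4008 0.3895 0.0344] yang -3.9 tilt 0.57 w 0.0688 F [0.1 0.5 0.5]
toolz [ 9.0e-04 -9.8e-03 -1.0e+00]
tool delta mm [-0.8 -0.5  2.4] rows@40 0.1 yaw -0.003
```

step_arm(targets=[{"xyz":[0,0,0],"yaw":0,"gripper":0.6}])

```text
time: 27.67
tcp_pos: [0.4015, 0.3898, 0.0366]
tool_rot: [2.289, 2.14, -0.007]
force: [1.1, 0.0, -0.1]
gripper_width: 0.0643
```

```bash
python3 w.py 6; python3 go.py .5613 -.062 .15
```

```text
t 27.97 pos [0.4015 0.3899 0.0364] yang -3.9 tilt 0.52 w 0.0517 F [-1.1 -1.1  9. ]
toolz [ 0.0036 -0.0083 -1.    ]
tool delta mm [-441.   190.3 -109.3] rows@40 11.0 yaw -0.003
```

step_arm(targets=[{"xyz":[0,0,-30],"yaw":0,"gripper":0.6},{"xyz":[0,0,-38],"yaw":0,"gripper":0.6},{"xyz":[-15,6,-35],"yaw":0,"gripper":0.6},{"xyz":[-36,16,-15],"yaw":0,"gripper":0.6},{"xyz":[-36,16,0],"yaw":0,"gripper":0.6},{"xyz":[-36,16,0],"yaw":0,"gripper":0.6},{"xyz":[-36,16,0],"yaw":0,"gripper":0.6},{"xyz":[-36,16,0],"yaw":0,"gripper":0.6},{"xyz":[-36,16,0],"yaw":0,"gripper":0.6},{"xyz":[-36,16,0],"yaw":0,"gripper":0.6}])

```text
time: 28.8
tcp_pos: [0.5025, 0.112, 0.1739]
tool_rot: [2.269, 2.15, 0.014]
force: [1.4, 0.6, -1.5]
gripper_width: 0.0517
```

```bash
python3 w.py 3; python3 go.py .5613 -.062 .14
```

```text
t 28.95 pos [0.503  0.1116 0.1735] yang -3.3 tilt 1.03 w 0.0515 F [-0.   0.7 -1.7]
toolz [ 0.0171 -0.0053 -0.9998]
tool delta mm [-169.7   67.7   35.5] rows@40 4.2 yaw 0.006
```

step_arm(targets=[{"xyz":[-36,14,0],"yaw":0.006,"gripper":0.6},{"xyz":[-36,14,0],"yaw":0,"gripper":0.6},{"xyz":[-36,14,0],"yaw":0,"gripper":0.6},{"xyz":[-34,13,0],"yaw":0,"gripper":0.6}])

```text
time: 29.28
tcp_pos: [0.5475, -0.0285, 0.1775]
tool_rot: [2.268, 2.154, 0.017]
force: [0.4, 0.7, -0.7]
gripper_width: 0.0518
```

```bash
python3 w.py 3; python3 go.py .5613 -.062 .083
```

```text
t 29.43 pos [ 0.5477 -0.029   0.177 ] yang -3.2 tilt 0.98 w 0.0518 F [ 0.6  0.8 -1.5]
toolz [ 0.0169 -0.0023 -0.9999]
tool delta mm [-32.   13.8  94.3] rows@40 2.4 yaw 0.009
```

step_arm(targets=[{"xyz":[-32,14,20],"yaw":0.009,"gripper":0.6}])

```text
time: 29.52
tcp_pos: [0.56, -0.0573, 0.1606]
tool_rot: [2.274, 2.144, 0.022]
force: [2.0, 1.2, -1.5]
gripper_width: 0.0516
```

```bash
python3 w.py 3; python3 go.py .5613 -.062 .083
```

```text
t 29.67 pos [ 0.5598 -0.061   0.1564] yang -3.7 tilt 0.84 w 0.0517 F [-0.1 -0.  -0.9]
toolz [ 0.0146 -0.0014 -0.9999]
tool delta mm [-0.8  0.5 73.5] rows@40 1.8 yaw 0.0
```

step_arm(targets=[{"xyz":[0,0,38],"yaw":0,"gripper":0.6}])

```text
time: 29.75
tcp_pos: [0.5631, -0.0603, 0.124]
tool_rot: [2.275, 2.136, 0.025]
force: [0.9, -0.6, -0.7]
gripper_width: 0.0513
```

```bash
python3 w.py 3; python3 go.py .5613 -.062 .083
```

```text
t 29.90 pos [ 0.559  -0.059   0.1176] yang -3.6 tilt 0.57 w 0.0514 F [ 0.3  0.4 -0.1]
toolz [ 1.000e-02  5.000e-04 -9.999e-01]
tool delta mm [-2.9  2.2 34.6] rows@40 0.9 yaw 0.002
```

step_arm(targets=[{"xyz":[-2,2,33],"yaw":0,"gripper":0.6}])

```text
time: 29.98
tcp_pos: [0.564, -0.0605, 0.0905]
tool_rot: [2.276, 2.142, 0.02]
force: [2.4, -1.1, -0.8]
gripper_width: 0.0516
```

```bash
python3 w.py 3; python3 go.py .5613 -.062 .081
```

```text
t 30.13 pos [ 0.5607 -0.06    0.0851] yang -3.5 tilt 0.45 w 0.0518 F [-0.1 -1.  -0.5]
toolz [ 0.0077  0.0014 -1.    ]
tool delta mm [-1.9  0.7  4.1] rows@40 0.1 yaw 0.003
```

step_arm(targets=[{"xyz":[0,0,2],"yaw":0,"gripper":0.6}])

```text
time: 30.22
tcp_pos: [0.5613, -0.0597, 0.0852]
tool_rot: [2.283, 2.149, 0.012]
force: [1.0, 1.0, -0.9]
gripper_width: 0.0517
```

```bash
python3 w.py 3; python3 go.py .5613 -.062 .081
```

```text
t 30.37 pos [ 0.5612 -0.0599  0.0847] yang -3.5 tilt 0.57 w 0.0516 F [-0.7  0.4 -0.4]
toolz [ 9.8e-03  7.0e-04 -1.0e+00]
tool delta mm [-2.1  0.2  3.7] rows@40 0.1 yaw 0.004
```

step_arm(targets=[{"xyz":[0,0,1],"yaw":0,"gripper":0.3}])

```text
time: 30.45
tcp_pos: [0.5616, -0.0599, 0.0849]
tool_rot: [2.282, 2.147, 0.013]
force: [0.3, 0.5, -0.3]
gripper_width: 0.0562
```

```bash
python3 w.py 5; python3 go.py .5613 -.062 .082
```

```text
t 30.70 pos [ 0.5613 -0.06    0.084 ] yang -3.5 tilt 0.59 w 0.0616 F [ 0.6  0.6 -0.2]
toolz [ 1.030e-02  5.000e-04 -9.999e-01]
tool delta mm [-2.   0.1  2. ] rows@40 0.1 yaw 0.004
```

step_arm(targets=[{"xyz":[0,0,-30],"yaw":0,"gripper":0.3}])

```text
time: 30.78
tcp_pos: [0.5589, -0.0595, 0.1101]
tool_rot: [-2.288, -2.151, -0.005]
force: [-0.6, -0.3, -0.7]
gripper_width: 0.0615
```

```bash
python3 w.py 3; python3 go.py .54 -.266 .18
```

```text
t 30.93 pos [ 0.5617 -0.0603  0.1156] yang -3.5 tilt 0.79 w 0.0614 F [-0.2 -0.8 -0.6]
toolz [ 1.370e-02 -6.000e-04 -9.999e-01]
tool delta mm [-206.7   -8.2  -64.6] rows@40 5.2 yaw 0.003
```

step_arm(targets=[{"xyz":[0,0,-38],"yaw":0,"gripper":0.3},{"xyz":[-15,-1,-33],"yaw":0,"gripper":1},{"xyz":[-38,-2,0],"yaw":0,"gripper":1},{"xyz":[-38,-2,0],"yaw":0,"gripper":1},{"xyz":[-38,-2,0],"yaw":0,"gripper":1},{"xyz":[-38,-2,0],"yaw":0,"gripper":1},{"xyz":[-38,-2,0],"yaw":0,"gripper":1}])

```text
time: 31.52
tcp_pos: [0.5363, -0.2646, 0.1856]
tool_rot: [2.273, 2.163, 0.012]
force: [0.8, 0.4, 0.5]
gripper_width: 0.0243
```

```bash
python3 look.py 7; python3 go.py .54 -.266 .098
```

```text
bench [114. 312.] c [0.3843 0.4829] r 0.0251 z 0.0408 sd 0.0022
plate [304. 202.] c [0.6136 0.0695] r 0.0263 z 0.0854 sd 0.0020
plate [335. 204.] c [0.6091 0.0034] r 0.0265 z 0.0853 sd 0.0023
plate [365. 225.] c [ 0.5606 -0.0608] r 0.0267 z 0.0852 sd 0.0021
plate [301. 242.] c [0.5263 0.0773] r 0.0261 z 0.0854 sd 0.0021
plate [334. 244.] c [0.5207 0.007 ] r 0.0265 z 0.0856 sd 0.0022
t 31.62 pos [ 0.5358 -0.268   0.1849] yang -3.2 tilt 0.46 w 0.0156 F [ 0.3  0.6 -0.6]
toolz [ 0.008   0.0013 -1.    ]
tool delta mm [ 2.1  3.4 86.9] rows@40 2.2 yaw 0.009
```

View pics/side7.png

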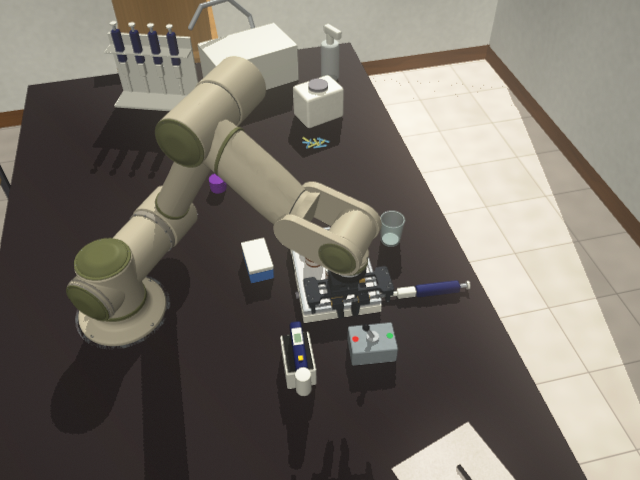

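View pics/top7.png

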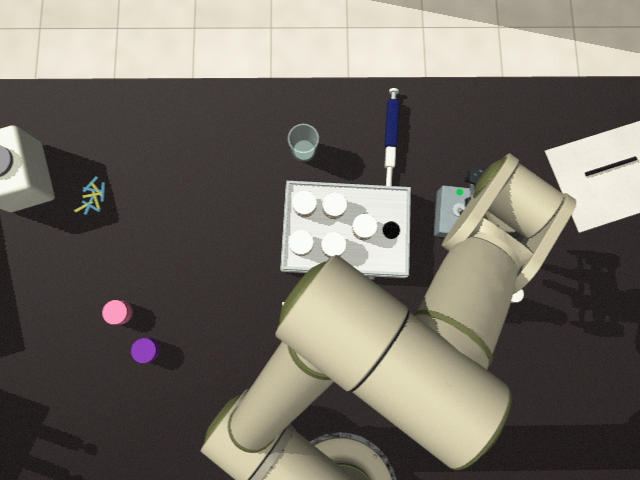

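All five jars have lid z 0.085 inside the rim, the spot at (391,230) is uncovered, and the toggle is still off. Now I'll lower the closed gripper on the red side and push towards green.

step_arm(targets=[{"xyz":[2,1,36],"yaw":0,"gripper":1}])

```text
time: 31.7
tcp_pos: [0.539, -0.2686, 0.1534]
tool_rot: [2.274, 2.146, 0.014]
force: [1.5, -0.5, 1.5]
gripper_width: 0.0088
```

```bash
python3 w.py 3; python3 go.py .538 -.266 .098
```

```text
t 31.85 pos [ 0.5363 -0.2648  0.1467] yang -3.2 tilt 0.35 w 0.0004 F [-0.6 -0.4  0. ]
toolz [ 0.0031  0.0052 -1.    ]
tool delta mm [-1.4  1.7 48.7] rows@40 1.2 yaw 0.009
```

step_arm(targets=[{"xyz":[0,0,38],"yaw":0,"gripper":1}])

```text
time: 31.93
tcp_pos: [0.5394, -0.2658, 0.115]
tool_rot: [2.273, 2.153, 0.013]
force: [1.6, -0.5, 0.9]
gripper_width: 0.0005
```

```bash
python3 w.py 3; python3 go.py .538 -.266 .098
```

```text
t 32.08 pos [ 0.536  -0.2634  0.1083] yang -3.1 tilt 0.44 w 0.0002 F [-0.7  0.9  0.5]
toolz [-1.0e-04  7.7e-03 -1.0e+00]
tool delta mm [-2.6  2.2 10.2] rows@40 0.3 yaw 0.01
```

step_arm(targets=[{"xyz":[-2,9,10],"yaw":0,"gripper":1},{"xyz":[-1,8,0],"yaw":0,"gripper":1},{"xyz":[-1,8,0],"yaw":0,"gripper":1},{"xyz":[-1,8,0],"yaw":0,"gripper":1},{"xyz":[-1,8,0],"yaw":0,"gripper":1}])

```text
time: 32.5
tcp_pos: [0.5796, -0.2706, 0.1112]
tool_rot: [2.276, 2.163, 0.008]
force: [0.2, -0.2, 0.3]
gripper_width: 0.0005
```

```bash
python3 w.py 2; python3 go.py .584 -.272 .098
```

```text
t 32.60 pos [ 0.5803 -0.2708  0.1112] yang -2.9 tilt 0.40 w 0.0006 F [ 0.3  0.  -0.3]
toolz [ 0.0068  0.0015 -1.    ]
tool delta mm [-1.   3.7 13.2] rows@40 0.3 yaw 0.014
```

step_arm(targets=[{"xyz":[0,-20,0],"yaw":0,"gripper":1},{"xyz":[0,-30,-20],"yaw":0,"gripper":1},{"xyz":[0,-30,-30],"yaw":0,"gripper":0.3},{"xyz":[0,-35,-20],"yaw":0.014,"gripper":0.3},{"xyz":[-20,-35,0],"yaw":0,"gripper":0.3}])

```text
time: 33.02
tcp_pos: [0.4277, -0.279, 0.187]
tool_rot: [2.276, 2.153, 0.011]
force: [1.4, -0.8, 0.4]
gripper_width: 0.0179
```

```bash
python3 w.py 2; python3 look.py 8; python3 go.py .415 -.3045 .16 -4.8
python3 -c "
import cv2
a=cv2.imread('pics/top8.png')[175:320,420:540];b=cv2.imread('pics/side8.png')[310:400,270:410]
cv2.imwrite('pics/t8.png',cv2.resize(a,None,fx=4,fy=4,interpolation=2));cv2.imwrite('pics/s8.png',cv2.resize(b,None,fx=5,fy=5,interpolation=2))"
```

```text
bench [114. 312.] c [0.384  0.4829] r 0.0254 z 0.0406 sd 0.0021
plate [304. 202.] c [0.6137 0.0697] r 0.0265 z 0.0854 sd 0.0020
plate [335. 204.] c [0.6088 0.0035] r 0.0265 z 0.0854 sd 0.0021
plate [365. 225.] c [ 0.5605 -0.0612] r 0.0264 z 0.0853 sd 0.0022
plate [301. 242.] c [0.5265 0.0772] r 0.0262 z 0.0855 sd 0.0022
plate [334. 244.] c [0.5211 0.007 ] r 0.0266 z 0.0855 sd 0.0020
t 33.22 pos [ 0.4278 -0.2811  0.184 ] yang -3.4 tilt 0.47 w 0.0343 F [-0.   0.3 -0.1]
toolz [ 0.0081  0.0011 -1.    ]
tool delta mm [-24.1 -11.6  23.8] rows@40 0.6 yaw 0.024
```

View pics/t8.png

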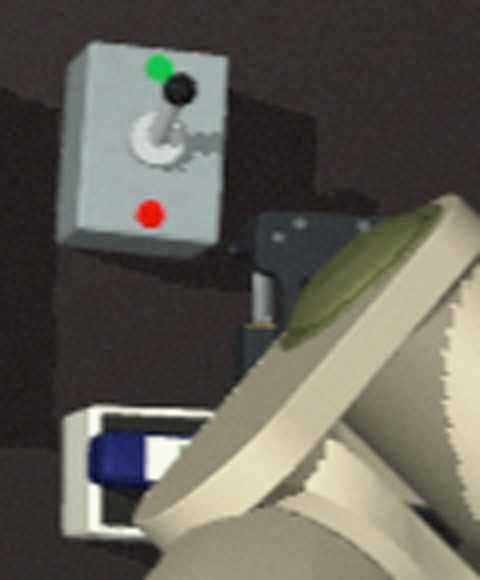

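View pics/s8.png

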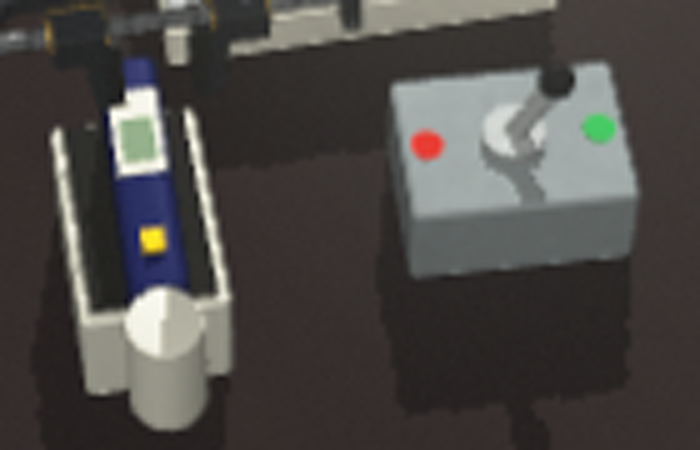

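The toggle is on: the ball is at the green side and looks as it did at the start. Now for the thermometer.

step_arm(targets=[{"xyz":[-24,-11,10],"yaw":0.024,"gripper":0.35}])

```text
time: 33.3
tcp_pos: [0.4174, -0.3024, 0.1757]
tool_rot: [2.303, 2.125, 0.012]
force: [0.6, -0.7, -0.9]
gripper_width: 0.041
```

```bash
python3 w.py 3; python3 go.py .415 -.3045 .096 -4.8
```

```text
t 33.45 pos [ 0.4158 -0.3046  0.1735] yang -4.9 tilt 0.45 w 0.0528 F [ 0.2  0.2 -0.5]
toolz [ 0.0076  0.0019 -1.    ]
tool delta mm [-0.1 -1.3 77.5] rows@40 1.9 yaw -0.001
```

step_arm(targets=[{"xyz":[0,0,30],"yaw":0,"gripper":0.35}])

```text
time: 33.53
tcp_pos: [0.4183, -0.3058, 0.1473]
tool_rot: [2.303, 2.118, 0.011]
force: [0.1, -1.4, -0.0]
gripper_width: 0.057
```

```bash
python3 w.py 3; python3 go.py .415 -.3045 .096 -4.8
```

```text
t 33.68 pos [ 0.4162 -0.3033  0.1427] yang -4.8 tilt 0.41 w 0.0571 F [0.  0.4 0.3]
toolz [ 0.0051  0.005  -1.    ]
tool delta mm [-1.6 -1.3 46.6] rows@40 1.2 yaw 0.0
```

step_arm(targets=[{"xyz":[-2,-1,26],"yaw":0,"gripper":0.35}])

```text
time: 33.77
tcp_pos: [0.4174, -0.3061, 0.1206]
tool_rot: [2.304, 2.123, 0.011]
force: [0.1, -0.6, 0.6]
gripper_width: 0.0573
```

```bash
python3 w.py 3; python3 go.py .415 -.3045 .096 -4.8
```

```text
t 33.92 pos [ 0.4154 -0.3045  0.1168] yang -4.7 tilt 0.44 w 0.0571 F [ 1.7 -0.  -0.1]
toolz [ 0.0039  0.0067 -1.    ]
tool delta mm [-0.2 -0.4 20.8] rows@40 0.5 yaw 0.001
```

step_arm(targets=[{"xyz":[0,-1,18],"yaw":0,"gripper":0.35}])

```text
time: 34.0
tcp_pos: [0.4161, -0.3054, 0.1023]
tool_rot: [2.308, 2.126, 0.011]
force: [0.4, -0.3, 0.5]
gripper_width: 0.0572
```

```bash
python3 w.py 3; python3 go.py .415 -.3045 .096 -4.8; python3 look.py 9 >/dev/null
python3 -c "
import cv2
b=cv2.imread('pics/side9.png')[270:410,230:410]
cv2.imwrite('pics/s9.png',cv2.resize(b,None,fx=4,fy=4,interpolation=2))"
```

```text
t 34.15 pos [ 0.4147 -0.3041  0.0998] yang -4.7 tilt 0.45 w 0.0575 F [ 0.1 -0.7  0.8]
toolz [ 0.0038  0.0069 -1.    ]
tool delta mm [-0.4  0.3  3.8] rows@40 0.1 yaw 0.002
```

View pics/s9.png

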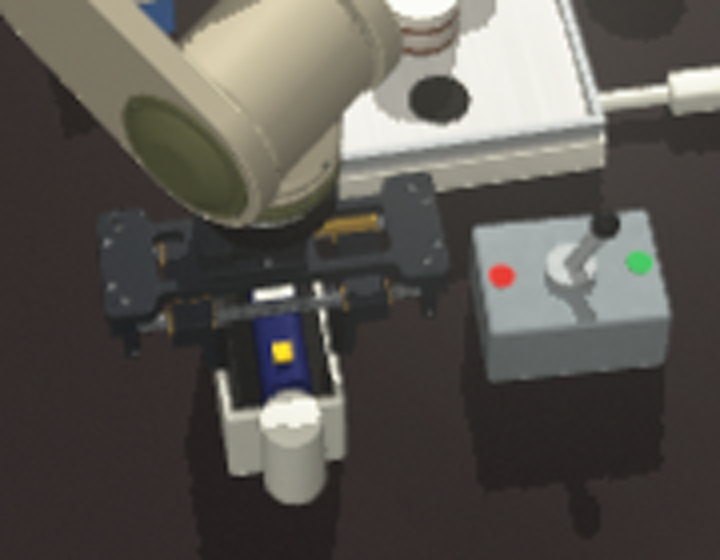

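The jaws straddle the handle, with the yellow button and barrel visible ahead of them. I'll go down 4 mm more and close.

step_arm(targets=[{"xyz":[0,0,5],"yaw":0,"gripper":0.35}])

```text
time: 34.33
tcp_pos: [0.4155, -0.305, 0.0968]
tool_rot: [2.309, 2.127, 0.011]
force: [-0.0, -0.4, 0.5]
gripper_width: 0.0572
```

```bash
python3 w.py 3; python3 go.py .415 -.3045 .096 -4.8
```

```text
t 34.48 pos [ 0.415  -0.3046  0.0956] yang -4.7 tilt 0.42 w 0.0572 F [0.6 0.9 0.4]
toolz [ 0.0052  0.0051 -1.    ]
tool delta mm [ 0.1 -0.  -0.4] rows@40 0.0 yaw 0.001
```

step_arm(targets=[{"xyz":[0,0,0],"yaw":0,"gripper":0.9}], newtons=25)

```text
time: 34.57
tcp_pos: [0.4151, -0.3046, 0.0958]
tool_rot: [-2.311, -2.128, -0.012]
force: [-0.5, -0.3, 0.1]
gripper_width: 0.0522
```

```bash
python3 w.py 8; python3 go.py .415 -.3045 .096 -4.8
```

```text
t 34.97 pos [ 0.415  -0.3046  0.0956] yang -4.7 tilt 0.42 w 0.0278 F [ 0.5 -0.4  0.2]
toolz [ 0.0052  0.0052 -1.    ]
tool delta mm [ 0.1 -0.  -0.4] rows@40 0.0 yaw 0.001
```

```bash
cat > th.py <<'E'
from h import *
from scipy.spatial.transform import Rotation as Ro
import sys,json,os
s=arm.get_state(); M=Ro.from_rotvec(s["tool_rot"]).as_matrix(); p=s["tcp_pos"]
if sys.argv[1]=="save":
    off=np.array([.410,-.3645,.040])-p
    json.dump(dict(off=(M.T@off).tolist(),ax=(M.T@[0,0,-1]).tolist(),p=p.tolist(),rv=s["tool_rot"].tolist()),open("th.json","w"))
g=json.load(open("th.json")); L=p+M@np.array(g["off"]); a=M@np.array(g["ax"])
k=(L[2]-.045)/-a[2]; hit=L+a*k; S=np.array([.5575,-.123,.045])
d=np.array([S[0]-hit[0],S[1]-hit[1],float(.115)-L[2]])
yang=np.degrees(np.arctan2(M[1,1],M[0,1]))
print("t %.2f"%s["time"],"lens",L.round(4),"axis",a.round(4),"hit",hit.round(4),"dist %.3f"%k,"yang %.2f"%yang,"w %.4f"%s["gripper_width"])
print("tool delta to hold",(M.T@d*1000).round(1),"back to pick",(M.T@(np.array(g["p"])-p)*1000).round(1))
E
python3 th.py save
```

```text
t 34.97 lens [ 0.41   -0.3645  0.04  ] axis [ 0. -0. -1.] hit [ 0.41   -0.3645  0.045 ] dist -0.005 yang -4.72 w 0.0278
tool delta to hold [253.2 127.5 -73. ] back to pick [0. 0. 0.]
```

step_arm(targets=[{"xyz":[0,0,-25],"yaw":0,"gripper":0.9}])

```text
time: 35.05
tcp_pos: [0.4136, -0.3033, 0.1174]
tool_rot: [-2.305, -2.122, -0.012]
force: [-1.3, 0.4, -2.4]
gripper_width: 0.0279
```

```bash
python3 w.py 3; python3 th.py x
```

```text
t 35.20 lens [ 0.4103 -0.3651  0.0658] axis [ 0.0017 -0.002  -1.    ] hit [ 0.4103 -0.3652  0.045 ] dist 0.021 yang -4.72 w 0.0280
tool delta to hold [253.6 127.1 -47.4] back to pick [ 0.4 -0.4 25.7]
```

step_arm(targets=[{"xyz":[0,0,-38],"yaw":0,"gripper":0.9}])

```text
time: 35.28
tcp_pos: [0.413, -0.3031, 0.1537]
tool_rot: [-2.304, -2.121, -0.012]
force: [-0.6, 0.8, -2.9]
gripper_width: 0.0281
```

```bash
python3 w.py 3; python3 th.py x
```

```text
t 35.43 lens [ 0.4106 -0.3658  0.1047] axis [ 0.0038 -0.0044 -1.    ] hit [ 0.4108 -0.3661  0.045 ] dist 0.060 yang -4.71 w 0.0279
tool delta to hold [254.4 126.3  -8.8] back to pick [ 1.  -1.  64.4]
```

step_arm(targets=[{"xyz":[0,0,-38],"yaw":0,"gripper":0.9}])

```text
time: 35.52
tcp_pos: [0.4131, -0.3036, 0.1918]
tool_rot: [-2.305, -2.122, -0.012]
force: [0.5, -0.4, -2.8]
gripper_width: 0.0276
```

```bash
python3 w.py 3; python3 th.py x
```

```text
t 35.67 lens [ 0.4106 -0.3663  0.143 ] axis [ 0.0052 -0.0062 -1.    ] hit [ 0.4111 -0.3669  0.045 ] dist 0.098 yang -4.71 w 0.0276
tool delta to hold [255.1 125.5  29.3] back to pick [  1.4  -1.5 102.6]
```

step_arm(targets=[{"xyz":[20,10,0],"yaw":0,"gripper":0.9},{"xyz":[28,14,0],"yaw":0,"gripper":0.9},{"xyz":[28,14,0],"yaw":0,"gripper":0.9},{"xyz":[28,14,0],"yaw":0,"gripper":0.9},{"xyz":[28,14,0],"yaw":0,"gripper":0.9},{"xyz":[28,14,0],"yaw":0,"gripper":0.9},{"xyz":[28,14,0],"yaw":0,"gripper":0.9},{"xyz":[28,14,0],"yaw":0,"gripper":0.9}])

```text
time: 36.33
tcp_pos: [0.5393, -0.0936, 0.1808]
tool_rot: [-2.311, -2.105, 0.001]
force: [0.5, 0.8, -2.3]
gripper_width: 0.0276
```

```bash
python3 w.py 4; python3 th.py x; python3 look.py 10 >/dev/null
```

```text
t 36.53 lens [ 0.5325 -0.1542  0.1254] axis [-0.0166  0.0058 -0.9998] hit [ 0.5311 -0.1537  0.045 ] dist 0.080 yang -5.23 w 0.0277
tool delta to hold [32.9 23.6 10.4] back to pick [-221.2 -103.2   84.7]
```

View pics/side10.png

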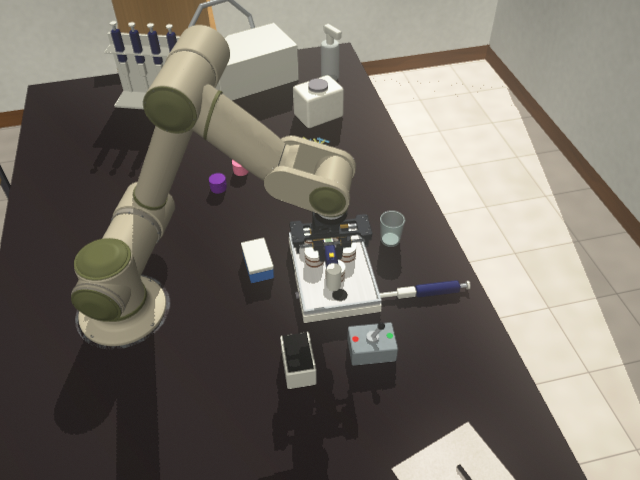

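step_arm(targets=[{"xyz":[20,14,5],"yaw":0,"gripper":0.9}])

```text
time: 36.72
tcp_pos: [0.5534, -0.0803, 0.1775]
tool_rot: [-2.318, -2.101, 0.002]
force: [0.5, -1.4, -1.7]
gripper_width: 0.0275
```

```bash
python3 w.py 3; python3 th.py x
```

```text
t 36.87 lens [ 0.5477 -0.1373  0.1206] axis [-0.0163  0.0057 -0.9999] hit [ 0.5464 -0.1369  0.045 ] dist 0.076 yang -5.40 w 0.0278
tool delta to hold [14.8  9.8  5.6] back to pick [-239.7 -116.4   79.9]
```

step_arm(targets=[{"xyz":[13,10,5],"yaw":0,"gripper":0.9}])

```text
time: 36.95
tcp_pos: [0.5646, -0.0679, 0.1721]
tool_rot: [-2.316, -2.102, 0.002]
force: [1.3, -1.0, -1.0]
gripper_width: 0.0277
```

```bash
python3 w.py 4; python3 th.py x; python3 look.py 11>/dev/null
python3 -c "
import cv2
b=cv2.imread('pics/side11.png')[200:340,270:410]
cv2.imwrite('pics/s11.png',cv2.resize(b,None,fx=4,fy=4,interpolation=2))
b=cv2.imread('pics/top11.png')[160:300,270:450]
cv2.imwrite('pics/t11.png',cv2.resize(b,None,fx=4,fy=4,interpolation=2))"
```

```text
t 37.15 lens [ 0.5582 -0.1261  0.1156] axis [-0.0169  0.0055 -0.9998] hit [ 0.557  -0.1257  0.045 ] dist 0.071 yang -5.42 w 0.0278
tool delta to hold [2.7 0.2 0.6] back to pick [-251.8 -125.8   75. ]Traceback (most recent call last):
  File "look.py", line 3, in <module>
    n=sys.argv[1];
      ~~~~~~~~^^^
IndexError: list index out of range
[ WARN:0@0.021] global loadsave.cpp:275 findDecoder imread_('pics/side11.png'): can't open/read file: check file path/integrity
Traceback (most recent call last):
TypeError: 'NoneType' object is not subscriptable
```

step_arm(targets=[{"xyz":[3,0,1],"yaw":0,"gripper":0.9}])

```text
time: 37.23
tcp_pos: [0.5648, -0.0647, 0.1708]
tool_rot: [-2.314, -2.102, 0.002]
force: [-0.8, -1.1, -2.3]
gripper_width: 0.0281
```

```bash
python3 w.py 3; python3 th.py x; python3 look.py 11 >/dev/null
python3 -c "
from h import *
b=cv2.imread('pics/side11.png')[200:340,270:410]
cv2.imwrite('pics/s11.png',cv2.resize(b,None,fx=4,fy=4,interpolation=2))
for n in ('top','side'):
  d=dict(np.load('pics/%s11.npz'%n)); W=cloud(d); z=W[...,2]; g=d['pixels'].min(-1)
  m=(z>.17)&(z<.2)&(abs(W[...,0]-.558)<.03)&(abs(W[...,1]+.125)<.03)&(g>120)
  print(n,m.sum(), cv2.minEnclosingCircle(W[m][:,:2].astype(np.float32)) if m.sum() else '', np.median(z[m]) if m.sum() else '')
"
```

```text
t 37.38 lens [ 0.5581 -0.1235  0.1148] axis [-0.0169  0.0055 -0.9998] hit [ 0.5569 -0.1231  0.045 ] dist 0.070 yang -5.44 w 0.0282
tool delta to hold [ 0.1  0.5 -0.3] back to pick [-254.5 -125.4   74.2]
top 51 ((0.5511993169784546, -0.12191201001405716), 0.01048041507601738) 0.18454355878469786
side 180 ((0.5575726628303528, -0.12572667002677917), 0.021341081708669662) 0.1842838793931449
```

View pics/s11.png

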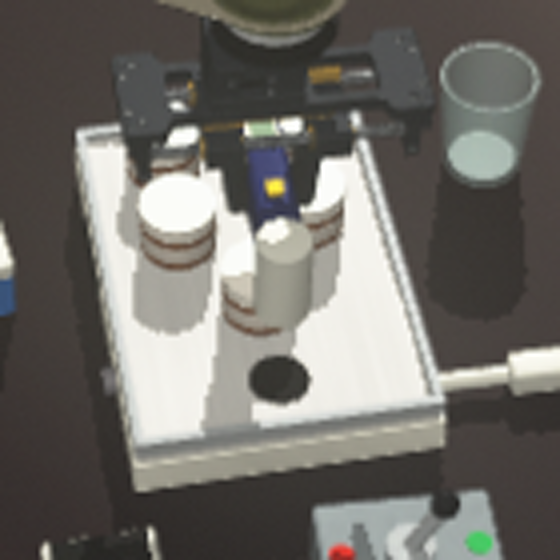

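The lens is 7 cm above the spot, with the aim point within about 1 mm by kinematics, and the camera's barrel position agrees to about 2 mm. I'll hold for 3 s.

```bash
python3 w.py 30; python3 th.py x;python3 w.py 30; python3 th.py x
```

```text
t 38.98 lens [ 0.5585 -0.1231  0.1146] axis [-0.0169  0.0056 -0.9998] hit [ 0.5573 -0.1227  0.045 ] dist 0.070 yang -5.42 w 0.0279
tool delta to hold [-0.3  0.2 -0.4] back to pick [-254.8 -125.8   74. ]
t 40.48 lens [ 0.5585 -0.1231  0.1146] axis [-0.0169  0.0055 -0.9998] hit [ 0.5573 -0.1227  0.045 ] dist 0.070 yang -5.42 w 0.0280
tool delta to hold [-0.2  0.2 -0.4] back to pick [-254.8 -125.8   74. ]
```

step_arm(targets=[{"xyz":[0,0,-30],"yaw":-0.01,"gripper":0.9}])

```text
time: 40.57
tcp_pos: [0.5636, -0.0633, 0.196]
tool_rot: [-2.296, -2.109, 0.01]
force: [-0.1, -0.5, -3.0]
gripper_width: 0.0279
```

```bash
python3 w.py 3; python3 th.py x
```

```text
t 40.72 lens [ 0.5604 -0.1238  0.146 ] axis [-0.013   0.0042 -0.9999] hit [ 0.559  -0.1233  0.045 ] dist 0.101 yang -4.85 w 0.0276
tool delta to hold [-0.1 -1.3 31. ] back to pick [-253.3 -129.4  105.1]
```

step_arm(targets=[{"xyz":[-20,-10,-2],"yaw":0,"gripper":0.9},{"xyz":[-28,-14,-2],"yaw":0,"gripper":0.9},{"xyz":[-28,-14,-2],"yaw":0,"gripper":0.9},{"xyz":[-28,-14,0],"yaw":0,"gripper":0.9},{"xyz":[-28,-14,0],"yaw":0,"gripper":0.9},{"xyz":[-28,-14,0],"yaw":0,"gripper":0.9},{"xyz":[-28,-14,0],"yaw":0,"gripper":0.9},{"xyz":[-28,-14,0],"yaw":0,"gripper":0.9}])

```text
time: 41.38
tcp_pos: [0.4354, -0.272, 0.1981]
tool_rot: [-2.29, -2.121, -0.0]
force: [-1.5, -0.3, -1.7]
gripper_width: 0.0275
```

```bash
python3 w.py 4; python3 th.py x
```

```text
t 41.58 lens [ 0.4304 -0.3306  0.1421] axis [-0.0188  0.0104 -0.9998] hit [ 0.4285 -0.3296  0.045 ] dist 0.097 yang -4.48 w 0.0277
tool delta to hold [215.6 112.8  28.6] back to pick [-36.4 -17.  102.4]
```

step_arm(targets=[{"xyz":[-36,-16,0],"yaw":0.004,"gripper":0.9}])

```text
time: 41.67
tcp_pos: [0.4195, -0.3014, 0.1976]
tool_rot: [-2.288, -2.12, -0.004]
force: [0.6, -0.4, -2.9]
gripper_width: 0.0276
```

```bash
python3 w.py 4; python3 th.py x
```

```text
t 41.87 lens [ 0.4116 -0.3645  0.1413] axis [-0.0192  0.0113 -0.9998] hit [ 0.4098 -0.3634  0.045 ] dist 0.096 yang -4.72 w 0.0278
tool delta to hold [251.4 127.9  28.2] back to pick [ -1.1  -1.2 101.9]
```

step_arm(targets=[{"xyz":[0,0,36],"yaw":0,"gripper":0.9}])

```text
time: 41.95
tcp_pos: [0.4198, -0.3057, 0.166]
tool_rot: [-2.303, -2.123, -0.001]
force: [1.4, -1.0, -1.8]
gripper_width: 0.0278
```

```bash
python3 w.py 4; python3 th.py x
```

```text
t 42.15 lens [ 0.4116 -0.3628  0.1054] axis [-0.0202  0.0127 -0.9997] hit [ 0.4103 -0.362   0.045 ] dist 0.060 yang -4.63 w 0.0278
tool delta to hold [250.3 127.2  -7.5] back to pick [-2.3 -1.4 66.1]
```

step_arm(targets=[{"xyz":[-2,-1,36],"yaw":0.002,"gripper":0.9}])

```text
time: 42.23
tcp_pos: [0.419, -0.3068, 0.1314]
tool_rot: [-2.303, -2.122, -0.001]
force: [1.0, -1.0, -1.4]
gripper_width: 0.0282
```

```bash
python3 w.py 4; python3 th.py x
```

```text
t 42.43 lens [ 0.4102 -0.364   0.0706] axis [-0.0201  0.0126 -0.9997] hit [ 0.4097 -0.3636  0.045 ] dist 0.026 yang -4.72 w 0.0277
tool delta to hold [252.7 126.7 -42.3] back to pick [-0.5 -0.9 31.3]
```

step_arm(targets=[{"xyz":[-2,0,22],"yaw":0,"gripper":0.9}])

```text
time: 42.52
tcp_pos: [0.4179, -0.3079, 0.1094]
tool_rot: [-2.3, -2.119, -0.001]
force: [0.1, -1.8, -2.2]
gripper_width: 0.0278
```

```bash
python3 w.py 4; python3 th.py x
```

```text
t 42.72 lens [ 0.4102 -0.3659  0.0501] axis [-0.0193  0.0118 -0.9997] hit [ 0.4101 -0.3658  0.045 ] dist 0.005 yang -4.71 w 0.0281
tool delta to hold [255.1 125.9 -62.9] back to pick [ 1.7 -1.3 10.7]
```

step_arm(targets=[{"xyz":[2,-1,8],"yaw":0,"gripper":0.9}])

```text
time: 42.8
tcp_pos: [0.4163, -0.3054, 0.1006]
tool_rot: [-2.298, -2.116, -0.002]
force: [-0.3, -0.8, -1.3]
gripper_width: 0.0282
```

```bash
python3 w.py 4; python3 th.py x; python3 go.py .415 -.3046 .0956
```

```text
t 43.00 lens [ 0.4093 -0.3636  0.0426] axis [-0.0191  0.0115 -0.9998] hit [ 0.4094 -0.3637  0.045 ] dist -0.002 yang -4.71 w 0.0281
tool delta to hold [253.1 126.8 -70.4] back to pick [-0.3 -0.3  3.2]
t 43.00 pos [ 0.4154 -0.3043  0.0988] yang -4.7 tilt 1.24 w 0.0281 F [-0.9  0.3 -1.8]
toolz [-0.0138  0.0166 -0.9998]
tool delta mm [-0.3 -0.4  3.2] rows@40 0.1 yaw -0.018
```

step_arm(targets=[{"xyz":[0,0,2],"yaw":0,"gripper":0.9}])

```text
time: 43.08
tcp_pos: [0.4156, -0.3045, 0.0973]
tool_rot: [-2.296, -2.114, -0.002]
force: [-0.4, -0.0, -3.4]
gripper_width: 0.0278
```

```bash
python3 w.py 4; python3 th.py x; python3 go.py .415 -.3046 .0956
```

```text
t 43.28 lens [ 0.4093 -0.3636  0.0406] axis [-0.019   0.0115 -0.9998] hit [ 0.4094 -0.3637  0.045 ] dist -0.004 yang -4.71 w 0.0282
tool delta to hold [253.2 126.7 -72.4] back to pick [-0.3 -0.4  1.2]
t 43.28 pos [ 0.4154 -0.3043  0.0968] yang -4.7 tilt 1.24 w 0.0282 F [ 0.8  0.8 -2.2]
toolz [-0.0138  0.0166 -0.9998]
tool delta mm [-0.3 -0.4  1.2] rows@40 0.0 yaw -0.018
```

step_arm(targets=[{"xyz":[0,0,1.5],"yaw":0,"gripper":0.9}])

```text
time: 43.37
tcp_pos: [0.4155, -0.3043, 0.0956]
tool_rot: [-2.295, -2.114, -0.002]
force: [-5.5, 5.5, 18.8]
gripper_width: 0.0282
```

```bash
python3 w.py 4; python3 go.py .415 -.3046 .0956
```

```text
t 43.57 pos [ 0.4155 -0.3044  0.0957] yang -4.7 tilt 1.21 w 0.0278 F [-1.1  0.7  4.9]
toolz [-0.0135  0.0162 -0.9998]
tool delta mm [-0.3 -0.4  0.1] rows@40 0.0 yaw -0.018
```

step_arm(targets=[{"xyz":[0,0,0],"yaw":0,"gripper":0.35}])

```text
time: 43.65
tcp_pos: [0.4155, -0.3045, 0.0958]
tool_rot: [-2.296, -2.114, -0.002]
force: [-0.9, -0.8, -0.9]
gripper_width: 0.0322
```

```bash
python3 w.py 7; python3 go.py .415 -.3046 .0956
```

```text
t 44.00 pos [ 0.4155 -0.3044  0.0956] yang -4.7 tilt 1.21 w 0.0572 F [0.  1.2 0.5]
toolz [-0.0135  0.0162 -0.9998]
tool delta mm [-0.3 -0.5  0. ] rows@40 0.0 yaw -0.018
```

It's down at its old pose and released. I'll retreat straight up, then move clear for a full check.

step_arm(targets=[{"xyz":[0,0,-20],"yaw":0,"gripper":0.35}])

```text
time: 44.08
tcp_pos: [0.4147, -0.3037, 0.1132]
tool_rot: [-2.291, -2.11, -0.002]
force: [-0.6, 0.5, -1.1]
gripper_width: 0.0574
```

```bash
python3 w.py 2
```

step_arm(targets=[{"xyz":[0,0,-30],"yaw":0,"gripper":0.35},{"xyz":[0,0,-38],"yaw":0,"gripper":0.35},{"xyz":[0,0,-38],"yaw":0,"gripper":0.35},{"xyz":[0,0,-38],"yaw":0,"gripper":0.35},{"xyz":[0,-25,-20],"yaw":0,"gripper":0.35},{"xyz":[-30,-20,0],"yaw":0,"gripper":0.35},{"xyz":[-30,-20,0],"yaw":0,"gripper":0.35},{"xyz":[-30,-20,0],"yaw":0,"gripper":0.35},{"xyz":[-30,-20,0],"yaw":0,"gripper":0.35}])

```text
time: 44.93
tcp_pos: [0.3035, -0.4184, 0.2861]
tool_rot: [-2.288, -2.13, -0.0]
force: [1.1, -0.3, -0.2]
gripper_width: 0.0574
```

```bash
python3 w.py 4; python3 look.py 12; python3 go.py .3 -.4 .25; cp m.py m12.py; sed -i 's/top0/top12/;s/side0/side12/;s/pics\/b.png/pics\/b12.png/' m12.py; python3 m12.py | egrep "rest|thermo|handle|tipbox|beaker|ball|plate|box"
```

```text
bench [114. 312.] c [0.384  0.4834] r 0.0251 z 0.0405 sd 0.0022
plate [304. 202.] c [0.6134 0.0694] r 0.0262 z 0.0855 sd 0.0021
plate [335. 204.] c [0.6091 0.0038] r 0.0268 z 0.0853 sd 0.0021
plate [365. 225.] c [ 0.56   -0.0611] r 0.0265 z 0.0856 sd 0.0021
plate [301. 242.] c [0.5265 0.0772] r 0.0265 z 0.0855 sd 0.0021
plate [334. 244.] c [0.5206 0.007 ] r 0.0262 z 0.0854 sd 0.0021
t 45.23 pos [ 0.3051 -0.4167  0.2859] yang -4.1 tilt 0.97 w 0.0573 F [-0.5  0.6 -0.1]
toolz [-0.011   0.013  -0.9999]
tool delta mm [15.8 -5.9 36.1] rows@40 0.9 yaw -0.007
plate ((0.5607360601425171, -0.023358315229415894), (0.2826274037361145, 0.20780162513256073), 86.32183074951172) 0.04630657635170206
box ((0.5996926426887512, -0.2749951183795929), (0.08150909841060638, 0.11208232492208481), 83.19621276855469) 0.05478007288746842
rest ((0.4134567975997925, -0.2826385498046875), (0.1222129613161087, 0.07027822732925415), 86.17811584472656) 0.06875979821102547
thermo ((0.41268616914749146, -0.3017197847366333), (0.16298751533031464, 0.03519450128078461), 86.56118774414062) 0.10955161266128921
handle ((0.4157901108264923, -0.2829292416572571), (0.1250378042459488, 0.027890129014849663), 85.31768035888672) 0.11479405838896058
tipbox ((0.37122321128845215, 0.06188182160258293), (0.06713688373565674, 0.11203751713037491), 3.169393301010132)
beaker ((0.7593217492103577, 0.07024157047271729), (0.06859247386455536, 0.06827998906373978), 21.668720245361328)
ball [ 0.613  -0.2753  0.0975] 0.11290759797761876m12.py:11: RuntimeWarning: Mean of empty slice.
  P=W[mm]; c=cv2.minEnclosingCircle(P[:,:2].astype(np.float32)); print(k,u,v,P.mean(0),c,np.median(P[:,2]))
  ret = um.true_divide(
  return _methods._mean(a, axis=axis, dtype=dtype,
  ret = ret.dtype.type(ret / rcount)
```

View pics/top12.png

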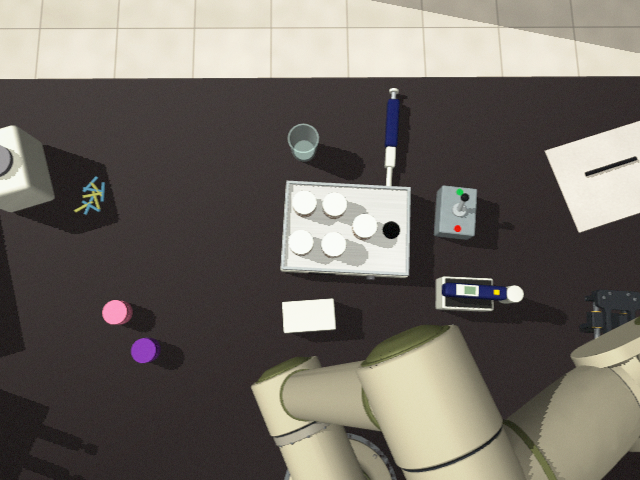

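View pics/side12.png

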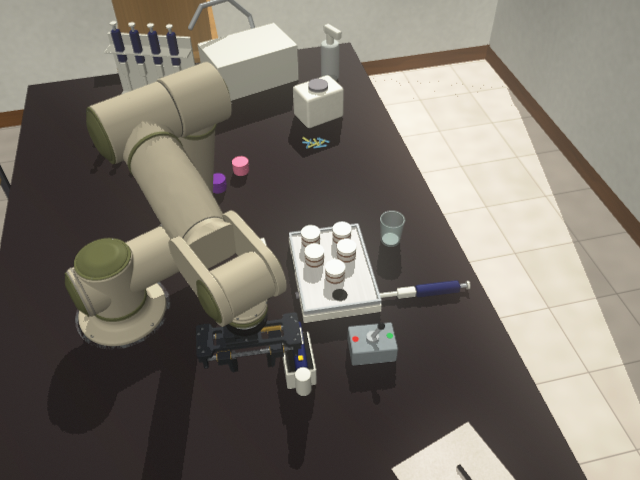

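The final pictures show everything in place. All five jars are flat on the plate (lid z 0.085) with the spot clear at (391,230). The toggle is on, the thermometer is back within 1 mm, and the tip box, beaker, pipette and look-alikes are unmoved. Handing in.

```bash
python3 -c "
from rig import arm
print(arm.job_done())"
```

```text
the job is handed in; nothing more can be done
None
```

The job is handed in at about 45 s, done in the order you asked, and the last camera check found nothing wrong.

- **Toggle:** I flipped it off before moving any jar, and flipped it on again only after all five were on the plate. At the end the ball was back within 1 mm of its starting "on" position.
- **Jars:** All five amber jars stand flat inside the rim. Their lids measured 85 mm above the bench, as they should, and the black spot is uncovered. The last jar was released about 2 mm above the plate and settled flat.
- **Thermometer:** I held it over the spot for about 3 s with the lens 7 cm away. By the arm's own position readings it was aimed within about 1 mm of the centre and drifted less than 0.5 mm. A camera measurement of the barrel agreed to about 2 mm. The handle was back within 1–2 mm and 0.2° of where it lay.
- **Left alone:** The tip box and beaker measured unmoved. The pipette and the pink and purple look-alikes look unmoved in the pictures. I saw no jar knocked aside.

**Problems on the way:** In continuous moves the tool slowly tilted, up to 4.6° while carrying the third jar. I corrected that by pausing between moves. One jar was first gripped too high, with an odd 10 N force reading, so I gripped it again lower down. A similar 9 N reading appeared on the last jar, but its grip held, so I carried on.

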